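# Empty a trap-bottom hopper and feed the cap stack down to the escapement stop

## Task

Press the thumb tab of the hopper's catch so that its trap door swings down and drops the stack of end caps onto the chute. Then swing the door shut by its lever until the catch snaps in and holds it, and bring the stack down the chute until it lies flat against the stop, without ramming the stop, forcing the shut lever or disturbing the other parts on the bench.

Things in the scene. Friction and masses are not known exactly. Their poses are not given: they have to be found in the camera images.
- hopper: Fixed feeder: grey steel bin, 98 x 98 mm, rim 255 mm above its base, on four posts over a chute, base plate 150 x 456 mm, standing on a 36 mm plywood board. Origin on the board's top, on the chute's centre line; z up; downhill = its -y; lever and catch on its -x side (robot side). In this frame the bin walls span x -0.047 to 0.047, y 0.084 to 0.182; posts at x +-0.051, y 0.184 and 0.082.
- chute_top (a point): Upper end of the chute's floor, on its centre line and surface, 44 mm downhill of the bin. The floor falls straight from here to chute_end at 10 degrees, bare steel for 60 mm, then black rubber; rails 78 mm apart inside stand 18 mm above it. Above it a steel apron rises at 21 degrees for 45 mm, then steeper. The stack slides out by itself and stops with its centre 25 to 140 mm downhill of here.
- chute_end (a point): Lower end of the chute's floor, on its centre line and surface.
- door_hinge (a point): Middle of the trap door's level hinge axis, which runs along the hopper's x, under the bin's uphill wall, 0.185 above the board; the handle circles it at 105 mm.
- door (a joint): Angle (rad) of the trap door, 90 mm long, with its lever, one rigid piece. 0.02 = shut on the catch (play down to a dead stop at -0.02); 0.95 = fully open. Unlatched it falls open. Opening leans the lever downhill. Pushing it back, its pin lifts the spring catch between 0.3 and 0.15 rad (6 to 11 N at the handle), then runs free; the catch snaps in below 0.02, then comes the dead stop.
- handle (a point): Centre of the lever's black handle bar, 18 mm diameter, 50 mm long, along the hopper's x, 124 mm out from the centre line on the -x side. Shut: lever upright, handle 0.290 above the board. Open: it leans downhill, 0.246 above the board, 85 mm further downhill. Fingers may push it from either side, reaching 20 mm below it; the lever's 16 mm wide bar hangs below its hopper end only.
- tab (a point): Centre of the top of the catch's thumb tab, a 28 x 28 mm steel plate beside the bin, 0.269 above the board, at (-0.071, 0.048) in the hopper's frame. Pressed 12 to 18 mm straight down (3 to 9 N, sprung, hinged 67 mm uphill) it lifts the catch off the lever's pin, and the door falls open by itself. Let go, it springs back up.
- cap_center (a point): Centre (half-way up) of the stack of thin plated end caps, a flat round disc 63 mm in diameter and 25 mm high, 0.15 to 0.3 kg, its z axis along the disc's axis. It starts lying in the hopper on the door.
- cap_stack: The stack of end caps itself (see cap_center); origin at the centre of its underside.
- stop: Escapement stop: fixed steel plate 60 mm wide across the chute near its lower end, 31 mm high above the floor, clamped to the rails. Origin at the middle of its uphill face, at the chute's floor (to 3 mm); axes as the hopper's (+y uphill, x across). The stack is against it when its centre is about 28 mm uphill (+y) of this origin.
- motor_can_5: Bystander: plated motor housing, an upright open can 66 mm in diameter, 86 mm high, loose. Origin at the centre of its underside.
- bearing_2: Bystander: ball bearing 48 mm in diameter, 9 mm high, lying loose on the bench. Origin at the centre of its underside.
- parts_dish_2: Bystander: shallow round dish of small parts, 113 mm in diameter, 25 mm high, loose. Origin at the centre of its underside.

How it is judged:
By the outcome, as a careful person would: the job done as asked, in the order asked, and still so for the second after the job is handed in, with the robot touching nothing.
It also fails if it takes over 56 s, if anything falls off the work surface, if the arm or the gripper's body presses on something with over 40 N, if the wrist force passes 120 N, or if a joint passes its speed limit or range.

## Robot

A 6-joint arm with a two-finger parallel gripper is mounted at the origin on a cart in front of the work surface, level with it; the furniture and walls round the work are solid. World frame = base frame: x ahead of the robot, y to its left, z up, the work surface at z = 0. Lengths are in m, angles in degrees, forces in N, time in s.
With the tool pointing down it reaches from about 0.35 to 0.875 m from the base axis. Payload 4.2 kg.
Tool frame: the origin (TCP) lies between the finger pads; the fingertips stand 8 mm ahead of it and the grasp point (between the pads) lies 11 mm behind it; x points along the fingers, y is the direction in which the jaws open and shut, and the axes are right-handed (so a half turn about x gives the same grasp; the last joint's range is limited). The gripper opens to 87 mm and grips with 3 to 60 N. Pads are 19 mm wide; open, the fingers measure 117 mm over their backs; the gripper's body (75 mm by 190 mm) begins 51 mm behind the grasp point.
Start: joints at [-61.616, 22.042, 0.453, 0, -68.411, -14.817], TCP at [0.147, -0.608, 0.231] pointing down, gripper open.
Joint ranges: [-179.83, 179.83], [-69.29, 118.12], [-61.27, 80.66], [-181.25, 117.63], [-171.15, -9.14], [-177.46, 177.46]. Speed limits (degrees/s): [159.86, 159.86, 180, 180, 180, 180].

## Interface

Orientations are given as a 3x3 rotation matrix whose columns are the frame's x, y, z axes.
In Python, from station import r gives the robot as it stands. The module is installed in compiled form; this text tells all that it offers.
- The arm moves only by the tool move_arm, never from a script. Its argument "increments" is one flat list of numbers, 7 for each row, row after row: the turn, a rotation vector about the tool's x, y, z in degrees, then the shift along the tool's x, y, z in m, then the finger opening in m, from 0 to 0.087. A call has 1 to 12 rows; each row is the pose to reach, as a shift and turn from the pose commanded when the call began, along the tool's axes at that moment; what a row does not reach only later rows make up. A row lasts 1/12 s, in which the tool goes at most 41.7 mm and 7.16 degrees, less where a joint would pass 70% of its speed; a pose out of reach is approached as far as the arm can. A call with a gripper value outside its range is refused whole. The fingers move at their own pace and stop on an object; the grip force is fixed at half the most. Time passes only in rows, so rows that repeat a pose let the fingers close. It gives the time, the measured TCP pose, the force and the opening at its end, in the units of the state.
- r.sense(): the state, without advancing time (a new reading comes with each control period).
- r.capture(name): name is "scene" or "top"; returns the picture (384x512x3 uint8, red, green, blue); there is no depth.
- r.calibration(name): a dict with "fx", "fy", "cx", "cy" (pixels), "rvec" (rotation vector, rad) and "tvec" (3), from world to camera coordinates, as OpenCV has them. Camera axes: x right, y down, z forward; pixel columns grow to the right and rows downward; lengths in m; the calibration is good to about 2 mm. A picture is of the moment at which its call begins. calibration takes no time and is no camera call.
- r.finish_job(): hands the job in, once; it reports no verdict.
The state is a dict: "time_s": time; "joints": joint angles; "joint_velocities": joint speeds; "effort": joint torques, N m; "tcp_pos": TCP position; "ee_rot": TCP orientation; "wrist_force": force on the tool from outside, world axes, zero at the start; "moment": the same for the moment, N m; "gripper_width": opening from 0.0 (shut) to 1.0 (fully open).
Only numpy, scipy, OpenCV 4.12 (cv2) and the standard library are available. Lean on these libraries where they do the work, as an engineer would, in place of code of your own. Each camera call takes 0.05 s, during which the arm holds its last target.

## Working session

There is one attempt and no reset: what is moved stays moved. The work goes in short steps, Python scripts to look and compute and a tool call to move; the robot and the scene stay as the last step left them, time stands still between calls to the robot, and variables do not carry over. Pictures are saved under pics/ and viewed, and the job is handed in when it is done.

Besides the shell and the picture viewer there is one more tool, called by a JSON object that holds its "fn" and its "kwargs", one argument or row to a line. move_arm: Moves the arm, as the interface text tells. Its arguments: {"type":"object","properties":{"increments":{"type":"array","items":{"type":"number"}}},"required":["increments"]}

```bash
mkdir -p pics; python3 - <<'E'
from station import r
import cv2
s=r.sense(); print(s)
for n in("scene","top"):
    im=r.capture(n); cv2.imwrite(f"pics/{n}0.png",im[:,:,::-1]); print(n,r.calibration(n))
E
```

```text
{'time_s': 0.0, 'joints': array([-6.16161058e+01,  2.20897005e+01,  3.78946298e-01, -2.98589524e-02,
       -6.84130034e+01, -1.48171803e+01]), 'joint_velocities': array([-1.13518346e-05, -1.49947751e-03, -1.26870002e-01,  4.78693000e-02,
        9.36283560e-03, -4.59777869e-02]), 'effort': array([-6.10755396e-04, -3.90666032e+01,  1.87405854e+01,  4.21992168e+00,
        1.09661574e-02, -1.89407056e-04]), 'tcp_pos': array([ 0.14649381, -0.60696679,  0.22946284]), 'ee_rot': array([[-6.00451521e-04, -2.34389850e-01,  9.72142499e-01],
       [ 2.13062730e-03,  9.72140168e-01,  2.34390604e-01],
       [-9.99997550e-01,  2.21201354e-03, -8.43256306e-05]]), 'wrist_force': array([ 0.37191711, -0.45863635, -0.28314148]), 'moment': array([0.00055998, 0.00040852, 0.01376308]), 'gripper_width': 1.0016153242375982}
scene {'fx': 400.2289241417626, 'fy': 400.2289241417626, 'cx': 259.2758713222831, 'cy': 198.49889806218664, 'rvec': array([ 0.91941663, -2.16944821,  1.36208545]), 'tvec': array([0.54515899, 0.26457434, 1.07913222])}
top {'fx': 368.5072867273055, 'fy': 368.5072867273055, 'cx': 256.22821009758104, 'cy': 198.3127948628639, 'rvec': array([ 2.1339922 , -2.17457382,  0.15389956]), 'tvec': array([0.24278776, 0.54679466, 1.29161195])}
```

View pics/scene0.png

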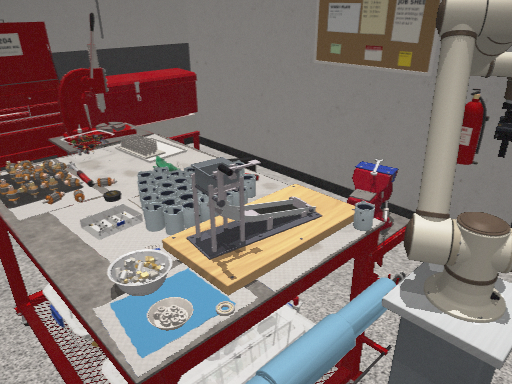

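View pics/top0.png

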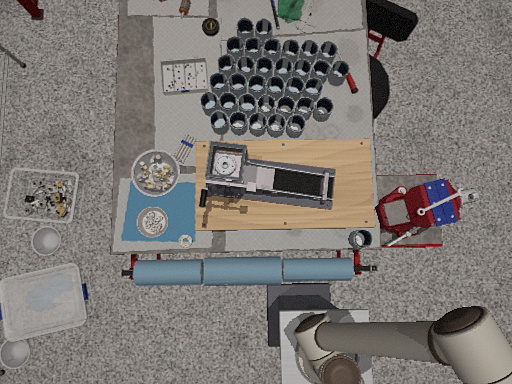

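```bash
python3 - <<'E'
import cv2
a=cv2.imread("pics/top0.png")[125:265,110:390]; cv2.imwrite("pics/topz.png",cv2.resize(a[10:90,80:240],None,fx=5,fy=5,interpolation=cv2.INTER_CUBIC))
a=cv2.imread("pics/scene0.png")[140:260,160:360]; cv2.imwrite("pics/scz.png",cv2.resize(a,None,fx=4,fy=4,interpolation=cv2.INTER_CUBIC))
E
```

```text
(no output)
```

View pics/topz.png

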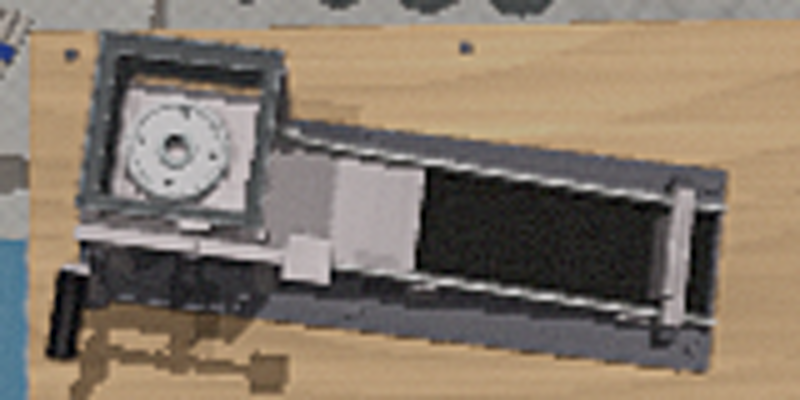

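View pics/scz.png

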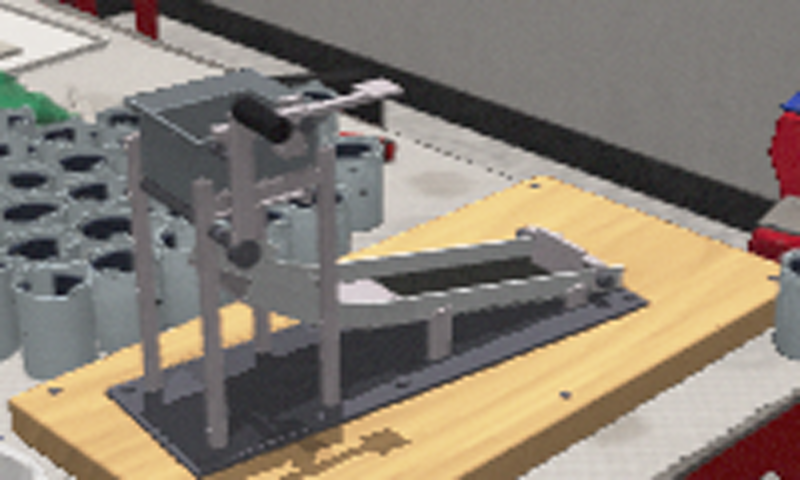

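```bash
cat > h.py <<'E'
import numpy as np, cv2
from station import r
def cam(n):
    c=r.calibration(n);K=np.array([[c['fx'],0,c['cx']],[0,c['fy'],c['cy']],[0,0,1]])
    R=cv2.Rodrigues(np.array(c['rvec']))[0];return K,R,np.array(c['tvec'])
def ray(n,p):
    K,R,t=cam(n);d=R.T@np.linalg.inv(K)@np.array([p[0],p[1],1.]);return -R.T@t,d/np.linalg.norm(d)
def onz(n,p,z):
    o,d=ray(n,p);return o+d*(z-o[2])/d[2]
def tri(pt,ps):
    o1,d1=ray("top",pt);o2,d2=ray("scene",ps)
    A=np.stack([d1,-d2],1);s=np.linalg.lstsq(A,o2-o1,rcond=None)[0]
    a=o1+d1*s[0];b=o2+d2*s[1];return (a+b)/2,np.linalg.norm(a-b)
def proj(n,X):
    K,R,t=cam(n);p=K@(R@np.array(X)+t);return p[:2]/p[2]
E
python3 - <<'E'
from h import *
np.set_printoptions(precision=4,suppress=True)
T=lambda u,v:((u+.5)/5-.5+190,(v+.5)/5-.5+135)
S=lambda u,v:((u+.5)/4-.5+160,(v+.5)/4-.5+140)
print("tab",tri(T(307,259),S(378,88)),onz("top",T(307,259),.305))
print("handle",tri(T(66,312),S(262,118)),onz("top",T(66,312),.335))
for u,v in((103,32),(287,52),(262,228),(80,210)): print("rim",onz("top",T(u,v),.291))
for u,v in((727,172),(712,372)): print("base",onz("top",T(u,v),.04))
print("handle ends",onz("top",T(70,268),.335),onz("top",T(62,357),.335))
print("stop ends",onz("top",T(685,180),.12),onz("top",T(675,328),.12))
for u,v in((30,30),): print(onz("top",T(u,v),.036))
E
```

```text
tab (array([0.549 , 0.2486, 0.305 ]), np.float64(0.0015044281388487428)) [0.5495 0.2491 0.305 ]
handle (array([0.5166, 0.3832, 0.3284]), np.float64(0.0037129478971683924)) [0.517  0.3836 0.335 ]
rim [0.6907 0.3678 0.291 ]
rim [0.6766 0.2589 0.291 ]
rim [0.5708 0.2752 0.291 ]
rim [0.5834 0.3815 0.291 ]
base [ 0.6531 -0.0561  0.04  ]
base [ 0.5071 -0.0383  0.04  ]
handle ends [0.5418 0.3814 0.335 ] [0.4918 0.3859 0.335 ]
stop ends [ 0.6309 -0.0089  0.12  ] [0.5292 0.0024 0.12  ]
[0.7698 0.4514 0.036 ]
```

```bash
cat >> h.py <<'E'
TH=None
E
python3 - <<'E'
from h import *
np.set_printoptions(precision=4,suppress=True)
m=np.array([[.549,.2488],[.5166,.3832],[.6304,.3209],[.6531,-.0561],[.5071,-.0383]])
from scipy.optimize import least_squares
def f(p):
    a,x,y,yb,yh=p;H=np.array([[-.071,.048],[-.124,yh],[0,.133],[.075,yb],[-.075,yb]])
    c,s=np.cos(a),np.sin(a);return ((H@np.array([[c,s],[-s,c]])+[x,y])-m).ravel()
q=least_squares(f,[-.12,.6,.2,-.25,.18]);print(q.x,np.degrees(q.x[0]),q.fun.reshape(-1,2))
E
python3 - <<'E'
import cv2
for n,(x,y,w,h),k in(("top",(185,130,80,60),10),("scene",(185,145,100,75),8)):
    a=cv2.imread(f"pics/{n}0.png")[y:y+h,x:x+w]; cv2.imwrite(f"pics/{n}zz.png",cv2.resize(a,None,fx=k,fy=k,interpolation=cv2.INTER_CUBIC))
E
```

```text
[-0.1387  0.6132  0.1902 -0.2397  0.1778] -7.945013955498482 [[ 0.0005 -0.0013]
 [-0.0016  0.0002]
 [ 0.0012  0.001 ]
 [ 0.0012 -0.0015]
 [-0.0013  0.0015]]
```

View pics/topzz.png

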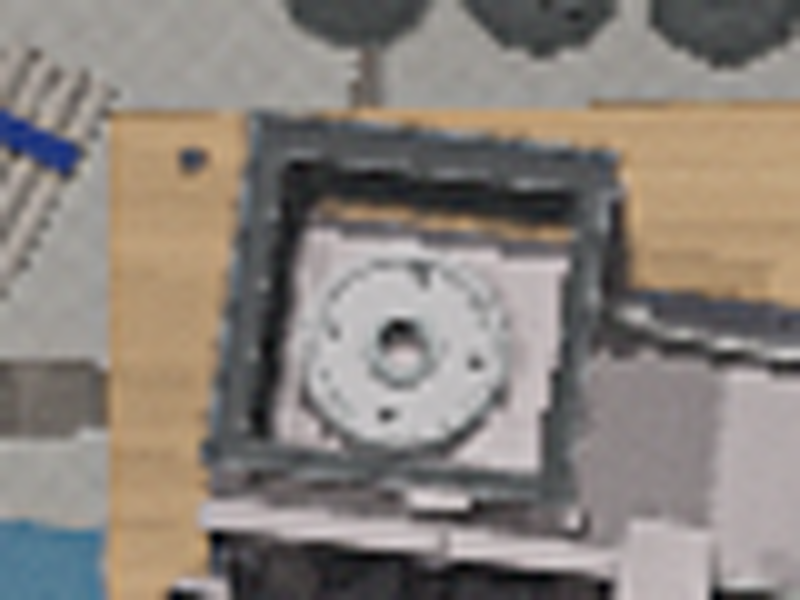

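View pics/scenezz.png

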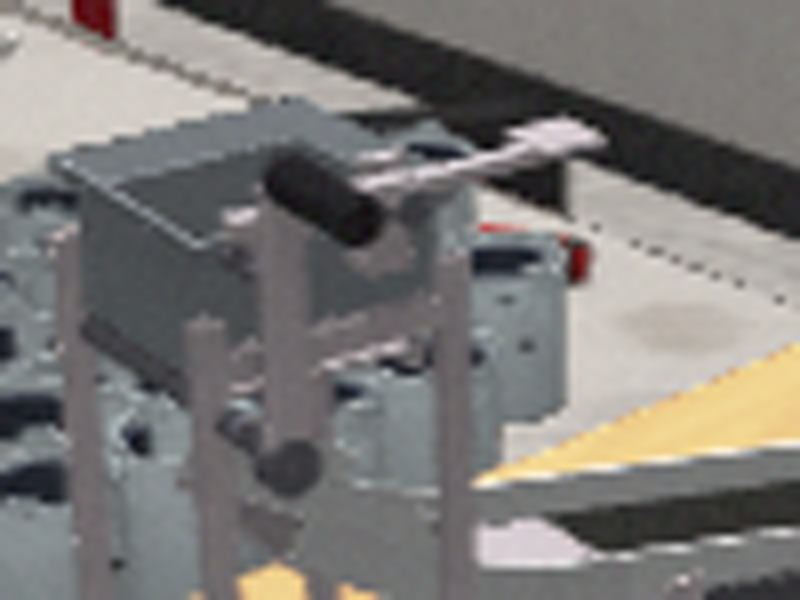

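```bash
cat >> h.py <<'E'
from scipy.spatial.transform import Rotation as Ro
def Rd(a): # tool down, jaw (tool y) at world angle a deg
    a=np.radians(a);y=np.array([np.cos(a),np.sin(a),0]);x=np.array([0,0,-1.]);return np.stack([x,y,np.cross(x,y)],1)
def inc(pos,R,s=None,p0=None,R0=None):
    s=s or r.sense();p0=s['tcp_pos'] if p0 is None else p0;R0=s['ee_rot'] if R0 is None else R0
    rv=np.degrees(Ro.from_matrix(R0.T@R).as_rotvec());d=R0.T@(np.array(pos)-p0)
    return np.round(rv,2),np.round(d,4)
a=np.radians(-7.94);HX=np.array([np.cos(a),np.sin(a)]);HY=np.array([-np.sin(a),np.cos(a)]);O=np.array([.6132,.1902])
def hw(x,y,z): return np.array([*(O+x*HX+y*HY),z+.036])
def wh(p): d=np.array(p[:2])-O; return np.array([d@HX,d@HY,p[2]-.036])
E
python3 - <<'E'
from h import *
print(inc([.50,-.1,.42],Rd(92)),inc([.549,.249,.42],Rd(82)))
print(hw(-.071,.048,.269),hw(-.124,.178,.29),hw(-.124,.178-.085,.246))
E
```

```text
(array([11.56, -0.02, -0.11]), array([-0.1897,  0.4104,  0.4625])) (array([21.56, -0.03, -0.11]), array([-0.189 ,  0.7382,  0.592 ]))
[0.54951119 0.24754749 0.305     ] [0.51497697 0.38362243 0.326     ] [0.5032354 0.2994373 0.282    ]
```

{"fn": "move_arm", "kwargs": {
  "increments": [1, 0, 0, -0.03, 0.02, 0.02, 0, 2, 0, 0, -0.06, 0.04, 0.045, 0, 3, 0, 0, -0.08, 0.065, 0.07, 0, 4, 0, 0, -0.1, 0.09, 0.1, 0, 5, 0, 0, -0.12, 0.115, 0.13, 0, 6, 0, 0, -0.14, 0.14, 0.155, 0, 7, 0, 0, -0.155, 0.165, 0.185, 0, 8, 0, 0, -0.17, 0.19, 0.215, 0, 9, 0, 0, -0.18, 0.22, 0.245, 0, 10, 0, 0, -0.19, 0.25, 0.275, 0, 11, 0, 0, -0.19, 0.28, 0.305, 0, 12, 0, 0, -0.19, 0.31, 0.335, 0]
}}

```text
time_s: 1.1
tcp_pos: [0.395, -0.2341, 0.4212]
ee_rot: [[0.002, -0.026, 1.0], [-0.0, 1.0, 0.026], [-1.0, -0.0, 0.002]]
wrist_force: [-0.1, 0.7, -0.3]
gripper_width: 0.173
```

```bash
python3 - <<'E'
from h import *
s=r.sense();print(s['time_s'],s['joints'],s['tcp_pos']);print(inc([.549,.249,.40],Rd(82)))
E
```

```text
1.1 [-1.02936361e+01  8.30499736e-01  5.38913768e-02 -5.25394087e-03
 -8.91230607e+01 -7.81987230e+01] [ 0.39499288 -0.23412331  0.4212474 ]
(array([9.51, 0.1 , 0.01]), array([0.0214, 0.4789, 0.1666]))
```

{"fn": "move_arm", "kwargs": {
  "increments": [1, 0, 0, 0, 0.035, 0.013, 0, 2, 0, 0, 0, 0.07, 0.026, 0, 3, 0, 0, 0, 0.105, 0.039, 0, 4, 0, 0, 0, 0.14, 0.05, 0, 5, 0, 0, 0, 0.175, 0.062, 0, 5.5, 0, 0, 0, 0.21, 0.074, 0, 6, 0, 0, 0, 0.245, 0.086, 0, 7, 0, 0, 0, 0.28, 0.098, 0, 8, 0, 0, 0, 0.315, 0.11, 0, 8.5, 0, 0, 0, 0.35, 0.122, 0, 9, 0, 0, 0, 0.38, 0.133, 0, 9.5, 0, 0, 0.005, 0.41, 0.143, 0]
}}

```text
time_s: 2.1
tcp_pos: [0.5266, 0.1798, 0.4158]
ee_rot: [[0.001, 0.138, 0.99], [0.0, 0.99, -0.138], [-1.0, 0.0, 0.001]]
wrist_force: [-0.0, 0.2, 0.9]
gripper_width: 0.008
```

```bash
python3 - <<'E'
from h import *
s=r.sense();print(s['time_s'],s['joints'],s['tcp_pos']);print(inc([.549,.249,.345],Rd(82)))
E
```

```text
2.1 [ 3.55457725e+01  1.13191531e+01  1.12797430e+01  1.39879042e-02
 -8.99077070e+01 -1.33459004e+02] [0.52657852 0.17975171 0.41579921]
(array([ 0.09,  0.05, -0.03]), array([0.0708, 0.0716, 0.0126]))
```

{"fn": "move_arm", "kwargs": {
  "increments": [0, 0, 0, 0, 0.03, 0.006, 0, 0, 0, 0, 0, 0.06, 0.012, 0, 0, 0, 0, 0.02, 0.0716, 0.0126, 0, 0, 0, 0, 0.05, 0.0716, 0.0126, 0, 0, 0, 0, 0.07, 0.0716, 0.0126, 0, 0, 0, 0, 0.07, 0.0716, 0.0126, 0]
}}

```text
time_s: 2.6
tcp_pos: [0.5464, 0.2466, 0.3394]
ee_rot: [[-0.01, 0.138, 0.99], [-0.005, 0.99, -0.138], [-1.0, -0.007, -0.009]]
wrist_force: [-0.3, 0.1, -1.3]
gripper_width: 0.009
```

```bash
python3 - <<'E'
from h import *
s=r.sense();print(s['time_s'],s['tcp_pos'],s['wrist_force'],wh(s['tcp_pos']))
for n,(x,y,w,h),k in(("top",(185,130,100,75),8),("scene",(185,130,100,75),8)):
    a=r.capture(n)[y:y+h,x:x+w,::-1]; cv2.imwrite(f"pics/{n}1.png",cv2.resize(a,None,fx=k,fy=k,interpolation=cv2.INTER_CUBIC))
E
```

```text
2.6 [0.54637372 0.24657371 0.33936646] [-0.27649956  0.05188089 -1.26975475] [-0.07397287  0.04660216  0.30336646]
```

View pics/scene1.png

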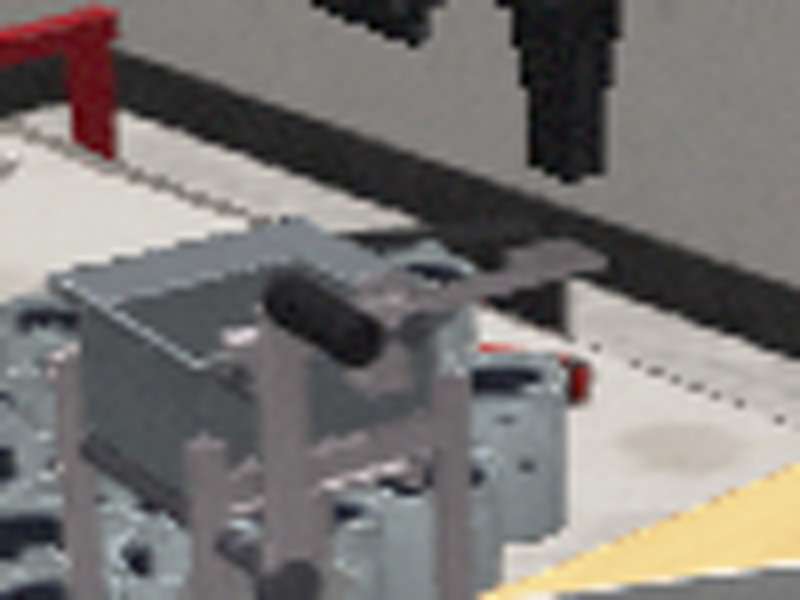

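View pics/top1.png

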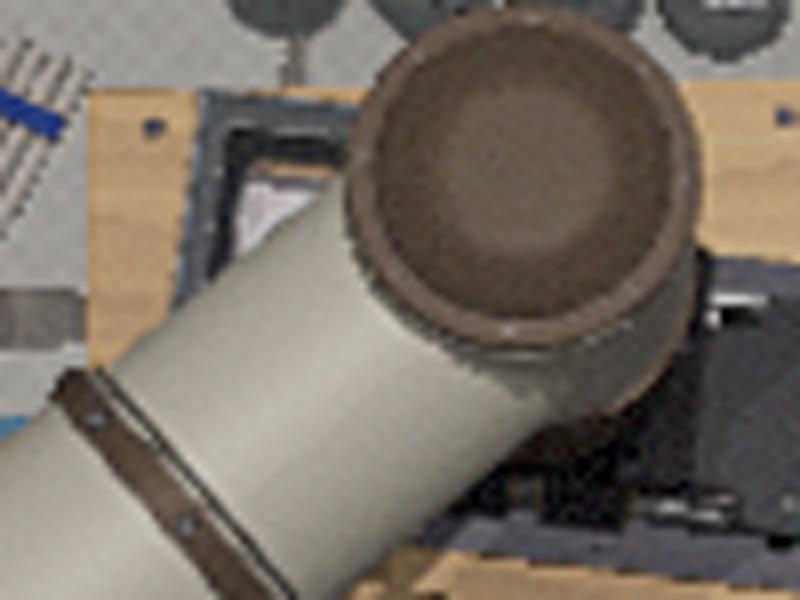

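{"fn": "move_arm", "kwargs": {
  "increments": [0, 0, 0, 0.008, 0, 0, 0, 0, 0, 0, 0.016, 0, 0, 0, 0, 0, 0, 0.023, 0, 0, 0, 0, 0, 0, 0.028, 0, 0, 0, 0, 0, 0, 0.032, 0, 0, 0, 0, 0, 0, 0.034, 0, 0, 0, 0, 0, 0, 0.036, 0, 0, 0, 0, 0, 0, 0.036, 0, 0, 0, 0, 0, 0, 0.036, 0, 0, 0]
}}

```text
time_s: 3.45
tcp_pos: [0.5484, 0.2463, 0.3106]
ee_rot: [[0.001, 0.138, 0.99], [-0.001, 0.99, -0.138], [-1.0, -0.001, 0.001]]
wrist_force: [-2.8, -2.5, 5.7]
gripper_width: 0.008
```

```bash
cat > st.py <<'E'
from h import *
s=r.sense();print(s['time_s'],s['tcp_pos'],s['wrist_force'],wh(s['tcp_pos']))
E
python3 st.py
```

```text
3.45 [0.54842829 0.24633048 0.3106196 ] [-2.8154174  -2.50620986  5.65242585] [-0.0719044   0.04664506  0.2746196 ]
```

{"fn": "move_arm", "kwargs": {
  "increments": [0, 0, 0, 0.003, 0, 0, 0, 0, 0, 0, 0.006, 0, 0, 0, 0, 0, 0, 0.009, 0, 0, 0, 0, 0, 0, 0.012, 0, 0, 0, 0, 0, 0, 0.0135, 0, 0, 0, 0, 0, 0, 0.0135, 0, 0, 0, 0, 0, 0, 0.0135, 0, 0, 0]
}}

```text
time_s: 4.03
tcp_pos: [0.5485, 0.2463, 0.296]
ee_rot: [[-0.0, 0.138, 0.99], [-0.001, 0.99, -0.138], [-1.0, -0.001, -0.0]]
wrist_force: [-2.1, -5.4, 4.9]
gripper_width: 0.004
```

```bash
cat > look.py <<'E'
from h import *
import sys
tag=sys.argv[1]
s=r.sense();print(s['time_s'],s['tcp_pos'],s['wrist_force'],wh(s['tcp_pos']))
for n,(x,y,w,h),k in(("top",(185,120,160,120),5),("scene",(170,130,160,120),5)):
    a=r.capture(n)[:,:,::-1];cv2.imwrite(f"pics/{n}{tag}_raw.png",a);a=a[y:y+h,x:x+w]; cv2.imwrite(f"pics/{n}{tag}.png",cv2.resize(a,None,fx=k,fy=k,interpolation=cv2.INTER_CUBIC))
E
python3 look.py 2
```

```text
4.0333 [0.54853177 0.24634745 0.29597741] [-2.06082563 -5.40757313  4.93587939] [-0.07180426  0.04667617  0.25997741]
```

View pics/scene2.png

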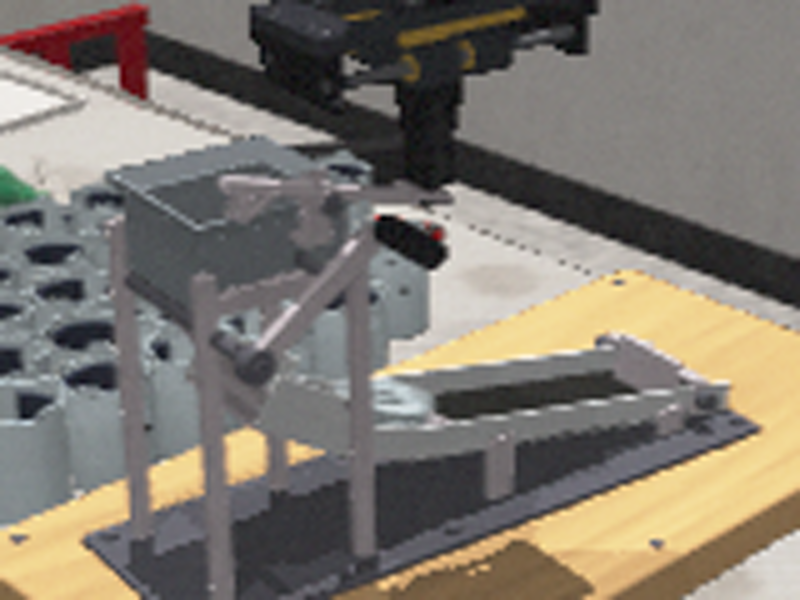

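{"fn": "move_arm", "kwargs": {
  "increments": [0, 0, 0, -0.01, 0, 0, 0, 0, 0, 0, -0.03, 0, 0, 0, 0, 0, 0, -0.045, 0, -0.01, 0, 0, 0, 0, -0.045, -0.003, -0.035, 0, 0, 0, 0, -0.045, -0.005, -0.055, 0, 0, 0, 0, -0.035, -0.005, -0.057, 0, 0, 0, 0, -0.015, -0.005, -0.057, 0, 0, 0, 0, 0.005, -0.005, -0.057, 0, 0, 0, 0, 0.0155, -0.005, -0.057, 0, 0, 0, 0, 0.0155, -0.005, -0.057, 0, 0, 0, 0, 0.0155, -0.005, -0.057, 0]
}}

```text
time_s: 5.05
tcp_pos: [0.4918, 0.2504, 0.2801]
ee_rot: [[-0.0, 0.138, 0.99], [-0.0, 0.99, -0.138], [-1.0, -0.0, -0.0]]
wrist_force: [0.5, -0.7, 0.1]
gripper_width: 0.002
```

```bash
python3 look.py 3
```

```text
5.05 [0.49184691 0.25036627 0.28006195] [ 0.54505002 -0.67199226  0.11112716] [-0.12850084  0.04282624  0.24406195]
```

View pics/scene3.png

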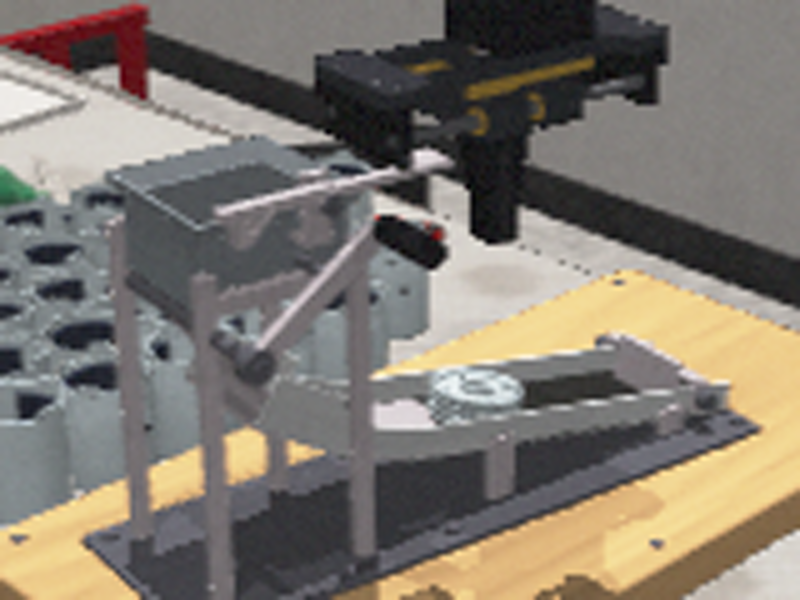

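View pics/top3.png

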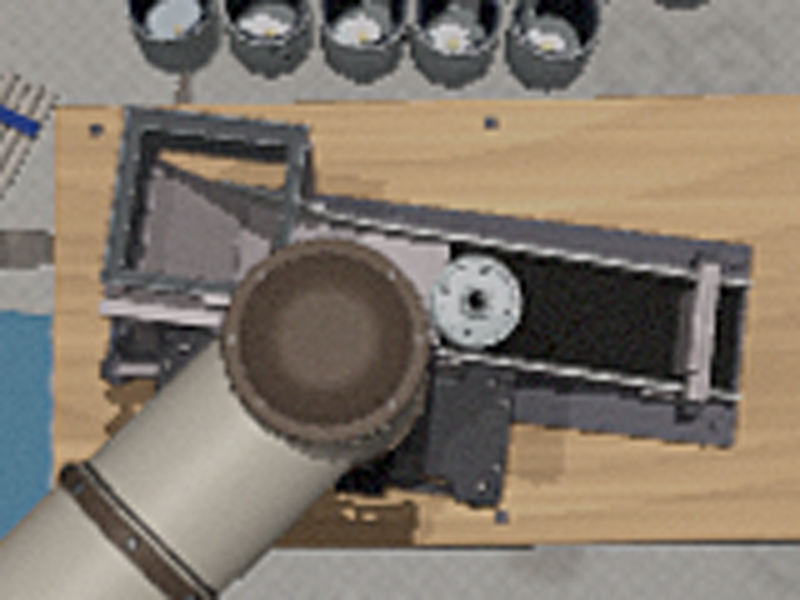

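{"fn": "move_arm", "kwargs": {
  "increments": [0, 0, 0, 0, 0.015, 0, 0, 0, 0, 0, 0, 0.022, 0, 0, 0, 0, 0, -0.002, 0.027, 0, 0, 0, 0, 0, -0.008, 0.032, 0, 0, 0, 0, 0, -0.012, 0.036, 0, 0, 0, 0, 0, -0.018, 0.042, 0, 0, 0, 0, 0, -0.0226, 0.0475, 0, 0, 0, 0, 0, -0.027, 0.054, 0, 0, 0, 0, 0, -0.031, 0.061, 0, 0, 0, 0, 0, -0.0357, 0.07, 0, 0, 0, 0, 0, -0.0375, 0.075, 0, 0, 0, 0, 0, -0.0375, 0.075, 0, 0]
}}

```text
time_s: 6.15
tcp_pos: [0.502, 0.3255, 0.3182]
ee_rot: [[0.001, 0.137, 0.991], [0.001, 0.991, -0.137], [-1.0, 0.001, 0.0]]
wrist_force: [-0.4, 0.0, -0.8]
gripper_width: 0.005
```

```bash
python3 look.py 4
```

```text
6.15 [0.50201507 0.32548774 0.31819104] [-0.43005998  0.03789525 -0.81789249] [-0.12880714  0.11863213  0.28219104]
```

View pics/scene4.png

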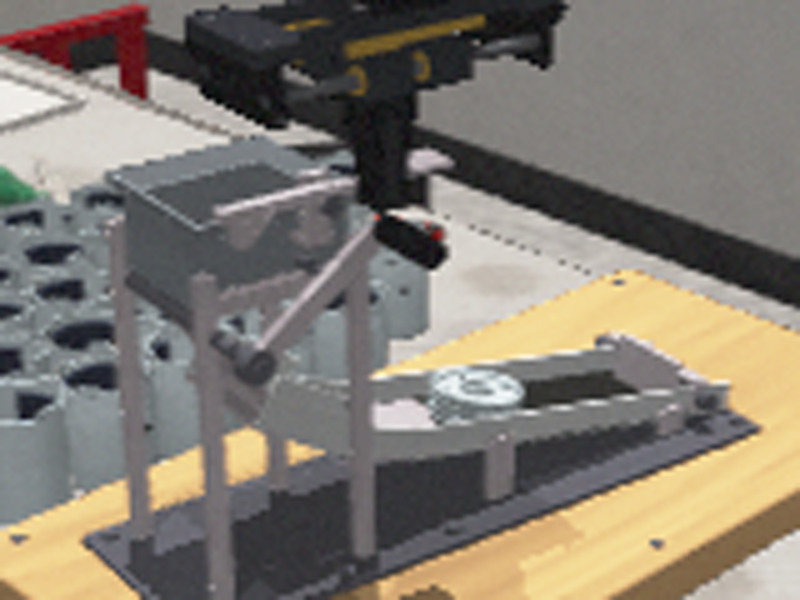

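```bash
python3 - <<'E'
from h import *
f=lambda p:(proj("scene",p)-[170,130])*5
for p in (hw(-.124,.093,.246),hw(-.149,.093,.246),hw(-.099,.093,.246),hw(-.124,.178,.29),hw(-.149,.178,.29),hw(-.129,.043,.236),hw(-.1288,.1186,.2742)): print(p,f(p))
E
```

```text
[0.5032354 0.2994373 0.282    ] [409.33976111 241.19340174]
[0.47847507 0.3028907  0.282     ] [436.04681911 255.72541576]
[0.52799574 0.2959839  0.282     ] [383.50611786 227.1366357 ]
[0.51497697 0.38362243 0.326     ] [273.63327069 200.31331888]
[0.49021663 0.38707583 0.326     ] [299.59111461 215.03012439]
[0.49137654 0.25060732 0.272     ] [487.52899205 239.95392654]
[0.5020177  0.32545493 0.3102    ] [374.71446649 206.21671338]
```

View pics/top4.png

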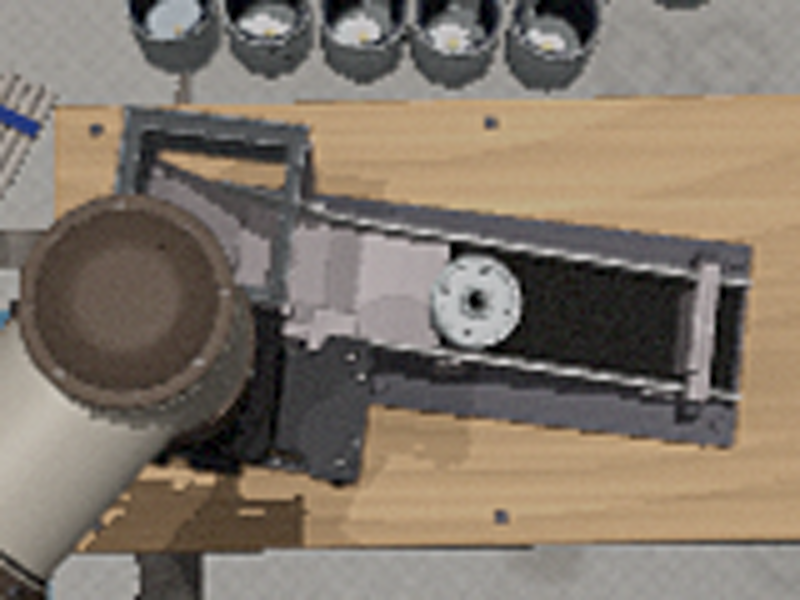

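{"fn": "move_arm", "kwargs": {
  "increments": [0, 0, 0, -0.015, -0.01, 0, 0, 0, 0, 0, -0.015, -0.045, 0, 0, 0, 0, 0, -0.015, -0.073, 0, 0, 0, 0, 0, 0.01, -0.073, 0, 0, 0, 0, 0, 0.035, -0.073, 0, 0, 0, 0, 0, 0.044, -0.073, 0, 0, 0, 0, 0, 0.044, -0.065, 0, 0, 0, 0, 0, 0.044, -0.055, 0, 0, 0, 0, 0, 0.044, -0.048, 0, 0, 0, 0, 0, 0.044, -0.043, 0, 0, 0, 0, 0, 0.044, -0.038, 0, 0, 0, 0, 0, 0.044, -0.036, 0, 0]
}}

```text
time_s: 7.25
tcp_pos: [0.4967, 0.2868, 0.2754]
ee_rot: [[-0.001, 0.137, 0.991], [-0.006, 0.991, -0.137], [-1.0, -0.006, 0.0]]
wrist_force: [-0.5, -10.6, 4.8]
gripper_width: 0.009
```

```bash
python3 look.py 5
```

```text
7.25 [0.49673122 0.28678877 0.27536514] [ -0.47014941 -10.55988584   4.79633349] [-0.12869461  0.07957427  0.23936514]
```

View pics/scene5.png

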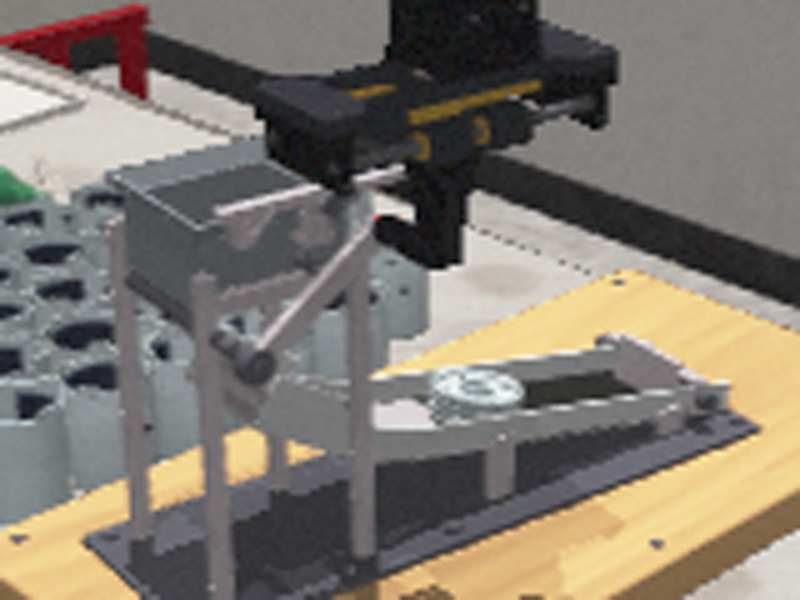

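{"fn": "move_arm", "kwargs": {
  "increments": [0, 0, 0, -0.004, 0.002, 0, 0, 0, 0, 0, -0.008, 0.0046, 0, 0, 0, 0, 0, -0.012, 0.008, 0, 0, 0, 0, 0, -0.0158, 0.012, 0, 0, 0, 0, 0, -0.019, 0.016, 0, 0, 0, 0, 0, -0.0226, 0.02, 0, 0, 0, 0, 0, -0.0255, 0.0243, 0, 0, 0, 0, 0, -0.0285, 0.0286, 0, 0, 0, 0, 0, -0.031, 0.0332, 0, 0, 0, 0, 0, -0.0335, 0.0378, 0, 0, 0, 0, 0, -0.0357, 0.0426, 0, 0]
}}

```text
time_s: 8.27
tcp_pos: [0.5027, 0.3316, 0.3099]
ee_rot: [[0.0, 0.138, 0.99], [0.001, 0.99, -0.138], [-1.0, 0.001, 0.0]]
wrist_force: [-1.0, -1.7, 1.6]
gripper_width: 0.003
```

```bash
python3 look.py 6
```

```text
8.2667 [0.50269911 0.33156309 0.30985618] [-0.97239206 -1.66016806  1.59337216] [-0.12896889  0.12474373  0.27385618]
```

View pics/scene6.png

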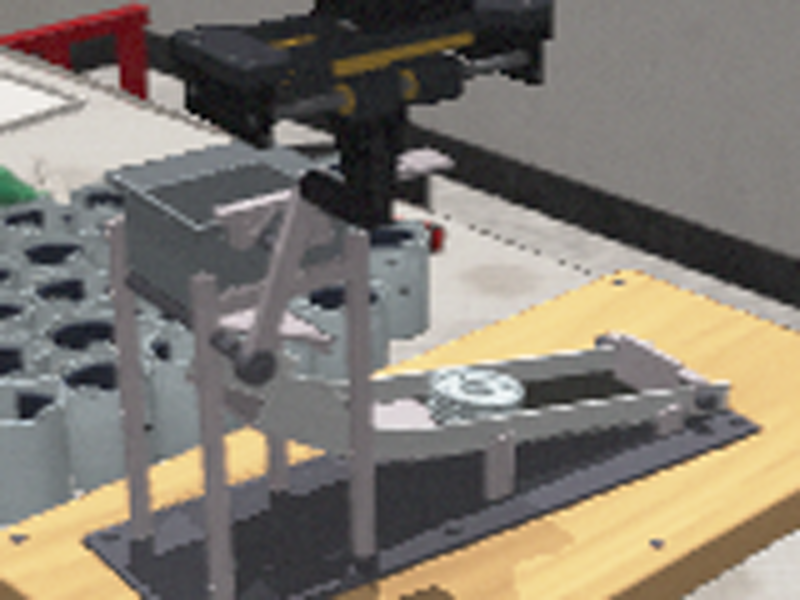

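{"fn": "move_arm", "kwargs": {
  "increments": [0, 0, 0, -0.0015, 0.004, 0, 0, 0, 0, 0, -0.003, 0.008, 0, 0, 0, 0, 0, -0.004, 0.012, 0, 0, 0, 0, 0, -0.005, 0.015, 0, 0, 0, 0, 0, -0.0058, 0.018, 0, 0, 0, 0, 0, -0.0063, 0.021, 0, 0, 0, 0, 0, -0.0068, 0.0235, 0, 0, 0, 0, 0, -0.007, 0.0255, 0, 0, 0, 0, 0, -0.007, 0.0255, 0, 0]
}}

```text
time_s: 9.12
tcp_pos: [0.5061, 0.3553, 0.3172]
ee_rot: [[-0.0, 0.138, 0.99], [-0.002, 0.99, -0.138], [-1.0, -0.002, -0.0]]
wrist_force: [-1.6, -3.3, 2.6]
gripper_width: 0.006
```

```bash
python3 look.py 7
```

```text
9.1167 [0.50606728 0.35530656 0.31719806] [-1.557022   -3.30016046  2.59916627] [-0.12891283  0.14872484  0.28119806]
```

View pics/scene7.png

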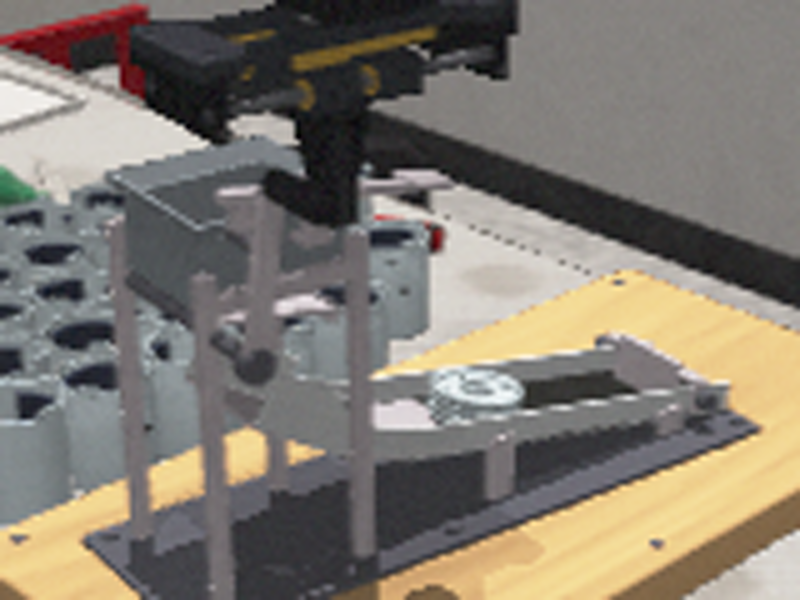

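{"fn": "move_arm", "kwargs": {
  "increments": [0, 0, 0, -0.0004, 0.002, 0, 0, 0, 0, 0, -0.0007, 0.004, 0, 0, 0, 0, 0, -0.001, 0.006, 0, 0, 0, 0, 0, -0.001, 0.008, 0, 0, 0, 0, 0, -0.001, 0.0095, 0, 0, 0, 0, 0, -0.001, 0.0095, 0, 0]
}}

```text
time_s: 9.72
tcp_pos: [0.5075, 0.3664, 0.3172]
ee_rot: [[-0.0, 0.138, 0.99], [0.001, 0.99, -0.138], [-1.0, 0.001, -0.0]]
wrist_force: [-0.2, -0.2, 0.3]
gripper_width: 0.001
```

```bash
python3 look.py 8
```

```text
9.7167 [0.50751863 0.3664133  0.31715614] [-0.1949571  -0.22220721  0.29090807] [-0.12900964  0.15992559  0.28115614]
```

View pics/scene8.png

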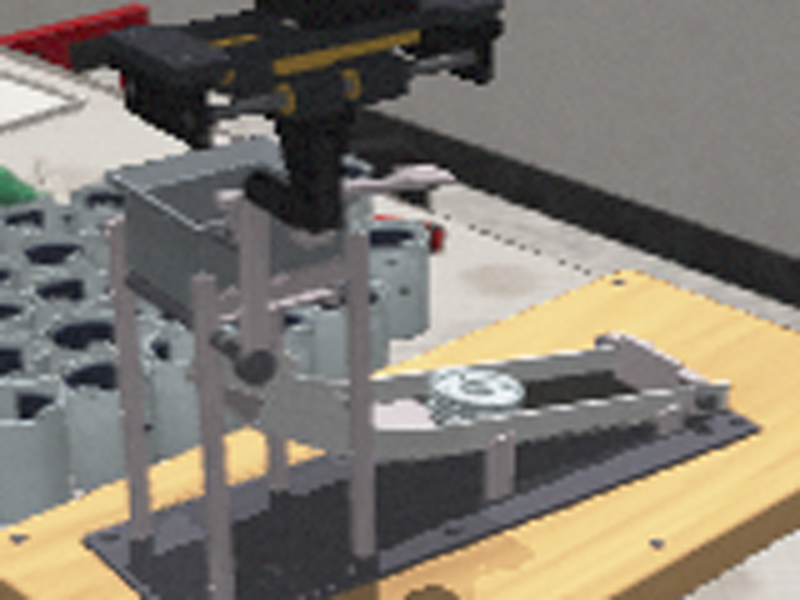

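{"fn": "move_arm", "kwargs": {
  "increments": [0, 0, 0, 0, 0.001, 0, 0, 0, 0, 0, 0, 0.002, 0, 0, 0, 0, 0, 0, 0.002, 0, 0]
}}

```text
time_s: 10.07
tcp_pos: [0.5078, 0.3677, 0.3174]
ee_rot: [[-0.0, 0.138, 0.99], [0.0, 0.99, -0.138], [-1.0, 0.0, -0.0]]
wrist_force: [0.4, -0.3, 0.6]
gripper_width: 0.005
```

```bash
python3 look.py 9; python3 - <<'E'
import cv2,numpy as np
a=[cv2.imread(f"pics/scene{n}.png") for n in("0","9_raw")]
o=[cv2.resize(i[140:215,195:262],None,fx=6,fy=6,interpolation=cv2.INTER_CUBIC)[:, :399] for i in a]
cv2.imwrite("pics/cmp9.png",np.hstack(o))
E
```

```text
10.0667 [0.50775507 0.3677137  0.31744623] [ 0.35769659 -0.32416544  0.63892888] [-0.12895509  0.16124618  0.28144623]
```

View pics/cmp9.png

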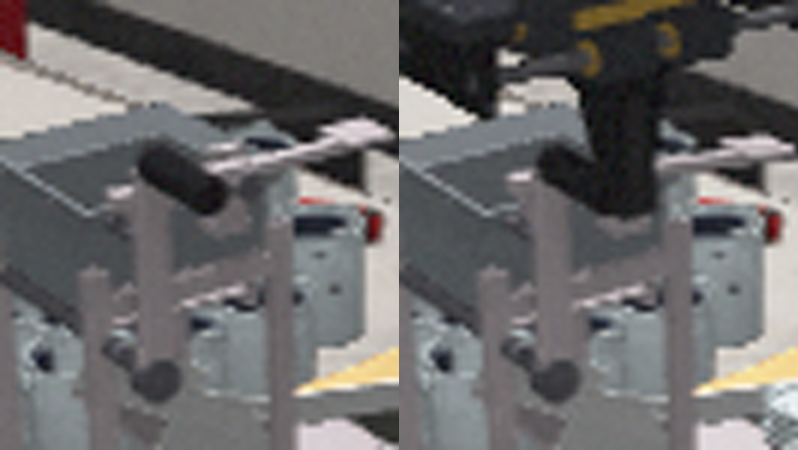

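{"fn": "move_arm", "kwargs": {
  "increments": [0, 0, 0, 0, 0.001, 0, 0, 0, 0, 0, 0, 0.002, 0, 0, 0, 0, 0, 0, 0.002, 0, 0]
}}

```text
time_s: 10.42
tcp_pos: [0.5081, 0.3693, 0.3178]
ee_rot: [[0.0, 0.138, 0.99], [-0.0, 0.99, -0.138], [-1.0, -0.0, 0.0]]
wrist_force: [-0.9, -1.2, 0.1]
gripper_width: 0.005
```

```bash
cat > cmp.py <<'E'
import cv2,numpy as np,sys
a=[cv2.imread(f"pics/scene{n}.png") for n in("0",sys.argv[1]+"_raw")]
o=[cv2.resize(i[140:215,195:262],None,fx=6,fy=6,interpolation=cv2.INTER_CUBIC)[:, :399] for i in a]
cv2.imwrite(f"pics/cmp{sys.argv[1]}.png",np.hstack(o))
E
python3 look.py 10;python3 cmp.py 10
```

```text
10.4167 [0.50806124 0.36933778 0.31779291] [-0.9336863  -1.15070231  0.10115161] [-0.1288762   0.16289698  0.28179291]
```

View pics/cmp10.png

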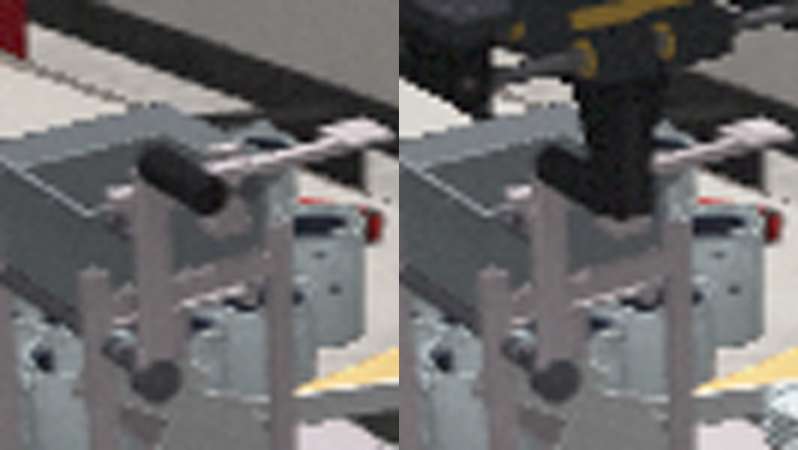

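{"fn": "move_arm", "kwargs": {
  "increments": [0, 0, 0, 0, -0.006, 0, 0, 0, 0, 0, 0, -0.02, 0, 0, 0, 0, 0, -0.005, -0.04, 0, 0, 0, 0, 0, -0.035, -0.045, 0, 0, 0, 0, 0, -0.06, -0.05, 0, 0, 0, 0, 0, -0.07, -0.05, -0.02, 0, 0, 0, 0, -0.07, -0.05, -0.02, 0]
}}

```text
time_s: 11.1
tcp_pos: [0.4807, 0.3224, 0.3921]
ee_rot: [[0.005, 0.138, 0.99], [0.005, 0.99, -0.138], [-1.0, 0.006, 0.004]]
wrist_force: [-1.5, 0.4, 0.3]
gripper_width: 0.006
```

```bash
python3 look.py 11;python3 cmp.py 11
python3 - <<'E'
import cv2
a=cv2.imread("pics/top4_raw.png")[160:215,255:340];cv2.imwrite("pics/t4z.png",cv2.resize(a,None,fx=9,fy=9,interpolation=cv2.INTER_CUBIC))
a=cv2.imread("pics/scene11_raw.png")[190:225,235:335];cv2.imwrite("pics/s11z.png",cv2.resize(a,None,fx=8,fy=8,interpolation=cv2.INTER_CUBIC))
E
```

```text
11.1 [0.48067854 0.32240946 0.39208157] [-1.47708978  0.38208174  0.27136196] [-0.1495139   0.11263602  0.35608157]
```

View pics/cmp11.png

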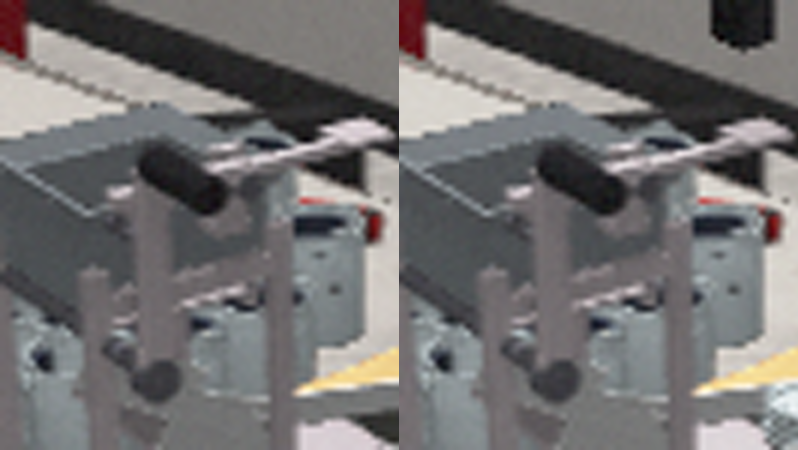

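View pics/t4z.png

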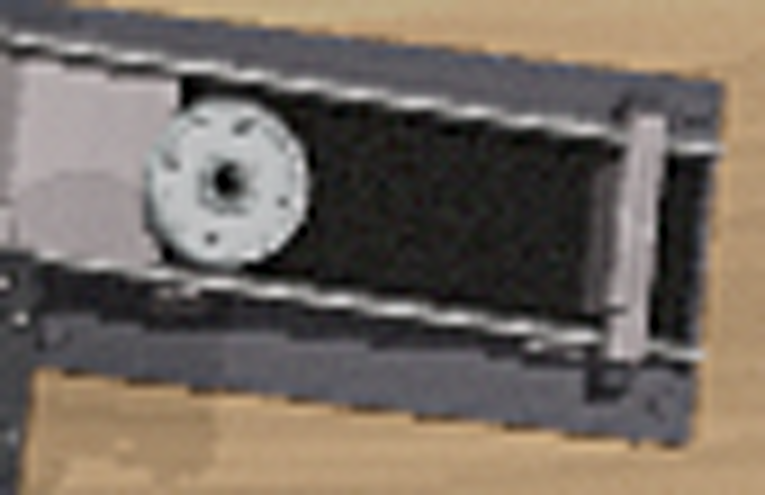

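View pics/s11z.png

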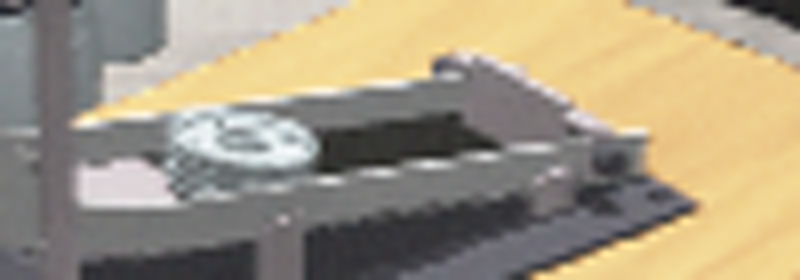

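View pics/top11.png

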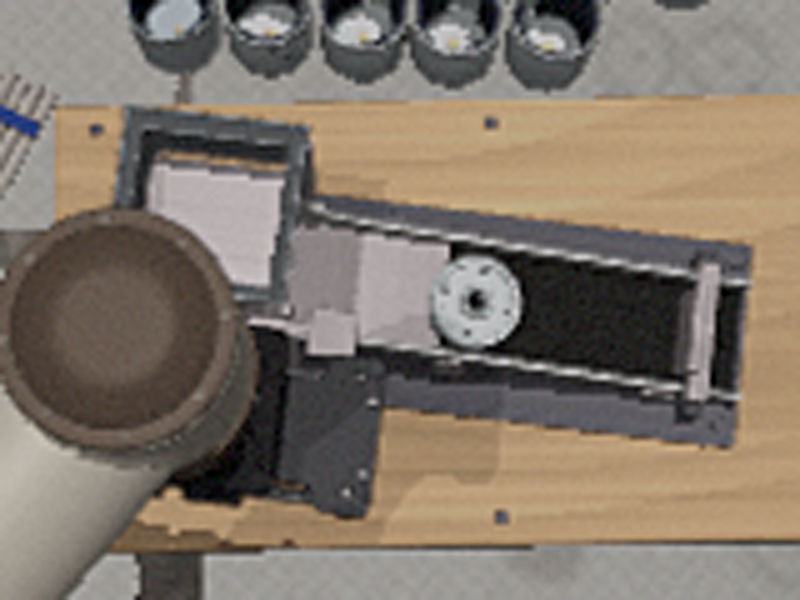

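```bash
python3 - <<'E'
from h import *
np.set_printoptions(precision=4,suppress=True)
T=lambda u,v:((u+.5)/9-.5+255,(v+.5)/9-.5+160)
S=lambda u,v:((u+.5)/8-.5+235,(v+.5)/8-.5+190)
def show(n,t,s):
    p,e=tri(t,s);print(n,p,wh(p),e)
show("stack hole top",T(226,183),S(240,140))
show("stop far top",T(650,116),S(470,58))
show("stop near top",T(628,358),S(612,132))
for z in(.13,.14,.15,.16): print(z,wh(onz("top",T(226,183),z)),wh(onz("top",T(624,236),z-.03)))
for d,u in(("far",(715,150)),("near",(700,355))): print(d,wh(onz("top",T(*u),.1)))
print("rail far/near top end", wh(onz("top",T(5,40),.15)),wh(onz("top",T(20,255),.15)))
E
```

```text
stack hole top [0.6041 0.1506 0.1041] [-0.0036 -0.0404  0.0681] 0.0012931643585856166
stop far top [ 0.6309 -0.0204  0.0761] [ 0.0466 -0.2061  0.0401] 0.006839010325507488
stop near top [ 0.5355 -0.0069  0.0773] [-0.0497 -0.2059  0.0413] 0.005657167263835601
0.13 [-0.0082 -0.0387  0.094 ] [-0.0045 -0.1939  0.064 ]
0.14 [-0.0101 -0.0382  0.104 ] [-0.0065 -0.1922  0.074 ]
0.15 [-0.0121 -0.0378  0.114 ] [-0.0084 -0.1905  0.084 ]
0.16 [-0.014  -0.0373  0.124 ] [-0.0103 -0.1888  0.094 ]
far [ 0.0331 -0.2255  0.064 ]
near [-0.0469 -0.2271  0.064 ]
rail far/near top end [0.0316 0.0495 0.114 ] [-0.0479  0.0344  0.114 ]
```

```bash
cat >> h.py <<'E'
def Rt(tilt): # jaw along hopper y, tool leaning downhill by tilt
    hx=np.array([*HX,0]); return Ro.from_rotvec(np.radians(tilt)*hx).as_matrix()@Rd(82.06)
E
python3 - <<'E'
from h import *
s=r.sense()
print(s['joints'],inc(hw(-.002,-.05,.28),Rt(10)))
E
```

```text
[ 4.98454698e+01  1.38082831e+01  1.07737903e+01 -2.70032577e-02
 -8.68622941e+01 -1.47741663e+02] (array([0.05, 0.03, 9.9 ]), array([ 0.0721, -0.1629,  0.1471]))
```

{"fn": "move_arm", "kwargs": {
  "increments": [0, 0, 1, 0, -0.02, 0.015, 0.02, 0, 0, 2, 0, -0.04, 0.035, 0.04, 0, 0, 3, 0, -0.065, 0.055, 0.06, 0, 0, 4, 0, -0.085, 0.075, 0.08, 0, 0, 5, 0, -0.105, 0.095, 0.087, 0, 0, 6, 0.01, -0.125, 0.115, 0.087, 0, 0, 7, 0.025, -0.14, 0.13, 0.087, 0, 0, 8, 0.04, -0.155, 0.14, 0.087, 0, 0, 9, 0.055, -0.163, 0.147, 0.087, 0, 0, 10, 0.072, -0.163, 0.147, 0.087, 0, 0, 10, 0.072, -0.163, 0.147, 0.087, 0, 0, 10, 0.072, -0.163, 0.147, 0.087]
}}

```text
time_s: 12.2
tcp_pos: [0.6042, 0.14, 0.3137]
ee_rot: [[0.02, 0.137, 0.99], [0.17, 0.976, -0.139], [-0.985, 0.171, -0.004]]
wrist_force: [0.4, -0.5, 0.2]
gripper_width: 0.837
```

```bash
python3 look.py 12; python3 - <<'E'
from h import *
print(inc(hw(-.002,-.0388,.0592),Rt(10)), inc(hw(-.002,-.0388-.1736*.05,.0592+.9848*.05),Rt(10)))
E
```

```text
12.2 [0.60417368 0.14001843 0.3136781 ] [ 0.41801814 -0.46167518  0.20585248] [-0.0020079  -0.05094735  0.2776781 ]
(array([0.05, 0.05, 0.02]), array([ 0.2196, -0.0274, -0.0007])) (array([0.05, 0.05, 0.02]), array([ 0.1696, -0.0274, -0.0007]))
```

View pics/scene12.png

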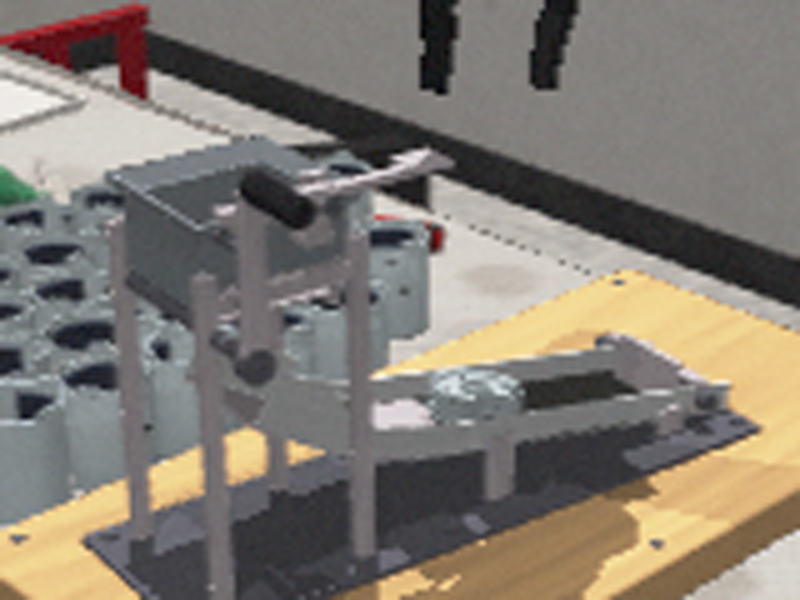

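{"fn": "move_arm", "kwargs": {
  "increments": [0, 0, 0, 0, -0.015, 0, 0.087, 0, 0, 0, 0.015, -0.027, -0.001, 0.087, 0, 0, 0, 0.045, -0.027, -0.001, 0.087, 0, 0, 0, 0.075, -0.027, -0.001, 0.087, 0, 0, 0, 0.105, -0.027, -0.001, 0.087, 0, 0, 0, 0.135, -0.027, -0.001, 0.087, 0, 0, 0, 0.155, -0.027, -0.001, 0.087, 0, 0, 0, 0.168, -0.027, -0.001, 0.087, 0, 0, 0, 0.168, -0.027, -0.001, 0.087]
}}

```text
time_s: 13.05
tcp_pos: [0.6022, 0.1436, 0.1428]
ee_rot: [[0.019, 0.136, 0.991], [0.17, 0.976, -0.137], [-0.985, 0.171, -0.005]]
wrist_force: [0.6, 0.4, -0.3]
gripper_width: 1.002
```

```bash
python3 look.py 13; python3 - <<'E'
from h import *
print(inc(hw(-.002,-.0388,.0592),Rt(10)))
E
```

```text
13.05 [0.60218539 0.14360099 0.14277897] [ 0.60985359  0.43357206 -0.32405046] [-0.00447201 -0.04767379  0.10677897]
(array([0.08, 0.06, 0.  ]), array([ 0.0519, -0.0005,  0.0004]))
```

View pics/scene13.png

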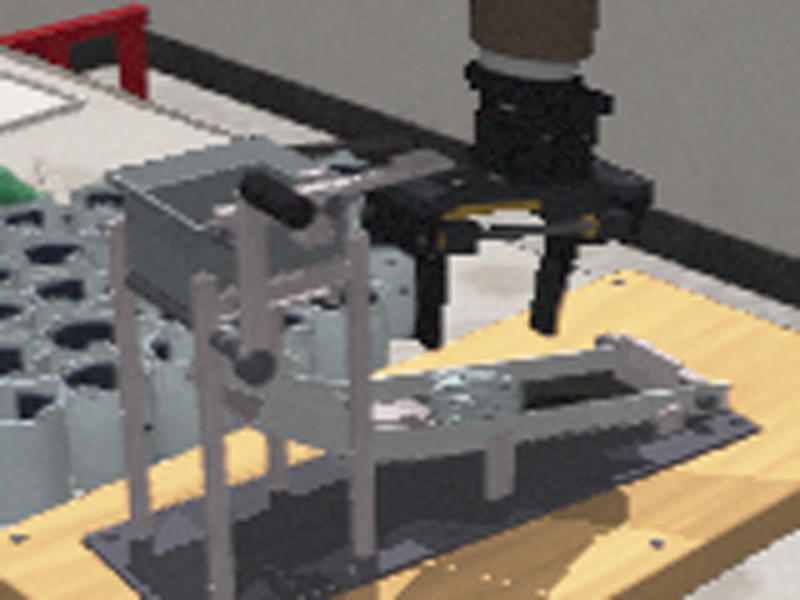

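View pics/top13.png

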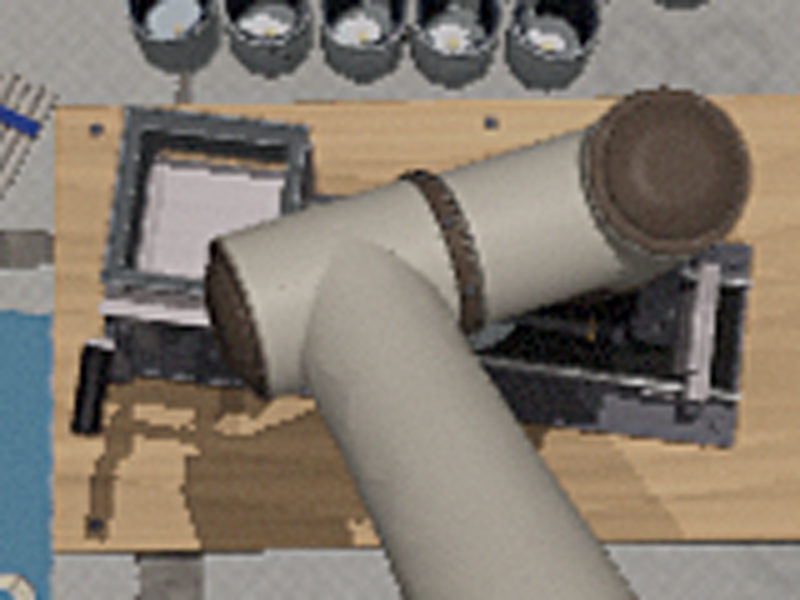

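View pics/scene13_raw.png

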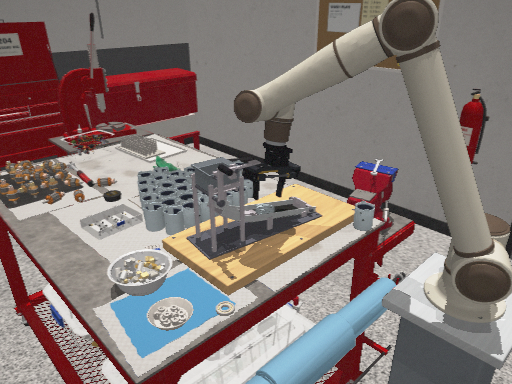

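{"fn": "move_arm", "kwargs": {
  "increments": [0, 0, 0, 0.012, 0, 0.001, 0.087, 0, 0, 0, 0.022, 0, 0.001, 0.087, 0, 0, 0, 0.03, 0, 0.001, 0.087, 0, 0, 0, 0.037, 0, 0.001, 0.087, 0, 0, 0, 0.042, 0, 0.001, 0.087, 0, 0, 0, 0.046, 0, 0.001, 0.087, 0, 0, 0, 0.048, 0, 0.001, 0.087, 0, 0, 0, 0.048, 0, 0.001, 0.087]
}}

```text
time_s: 13.82
tcp_pos: [0.6058, 0.1516, 0.0977]
ee_rot: [[0.023, 0.136, 0.99], [0.172, 0.975, -0.138], [-0.985, 0.173, -0.001]]
wrist_force: [1.1, 0.3, 0.6]
gripper_width: 0.998
```

```bash
python3 look.py 14; python3 - <<'E'
import cv2
a=cv2.imread("pics/scene14_raw.png")[165:225,230:330];cv2.imwrite("pics/s14z.png",cv2.resize(a,None,fx=8,fy=8,interpolation=cv2.INTER_CUBIC))
E
```

```text
13.8167 [0.60577082 0.15159875 0.09774315] [1.11872289 0.32583636 0.58377102] [-0.00202573 -0.03925742  0.06174315]
```

View pics/s14z.png

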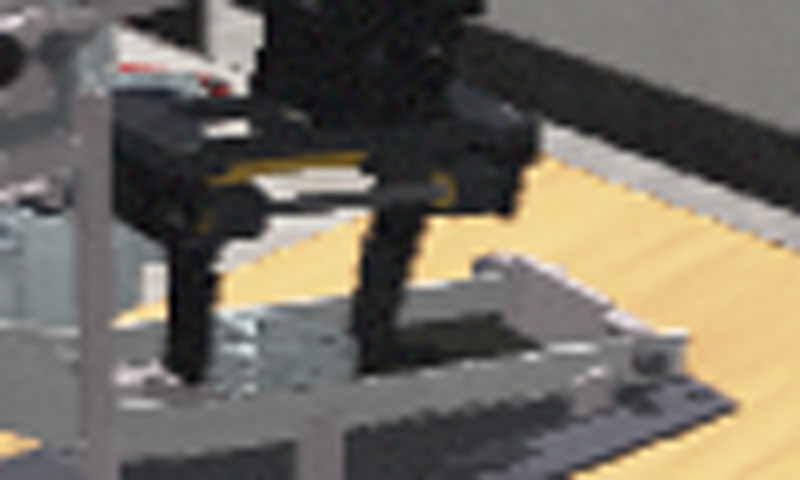

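{"fn": "move_arm", "kwargs": {
  "increments": [0, 0, 0, 0, -0.003, 0, 0.087, 0, 0, 0, 0, -0.006, 0, 0.087, 0, 0, 0, 0, -0.009, 0, 0.087, 0, 0, 0, 0, -0.012, 0, 0.087, 0, 0, 0, 0, -0.015, 0, 0.087, 0, 0, 0, 0, -0.018, 0, 0.087, 0, 0, 0, 0, -0.022, 0, 0.087, 0, 0, 0, 0, -0.026, 0, 0.087, 0, 0, 0, 0, -0.03, 0, 0.087, 0, 0, 0, 0, -0.034, 0, 0.087, 0, 0, 0, 0, -0.038, 0, 0.087, 0, 0, 0, 0, -0.042, 0, 0.087]
}}

```text
time_s: 14.92
tcp_pos: [0.6003, 0.1104, 0.0911]
ee_rot: [[0.024, 0.136, 0.99], [0.172, 0.975, -0.138], [-0.985, 0.174, 0.0]]
wrist_force: [1.0, 1.8, 1.6]
gripper_width: 1.002
```

```bash
python3 look.py 15; python3 - <<'E'
import cv2
a=cv2.imread("pics/scene15_raw.png")[165:225,230:330];cv2.imwrite("pics/s15z.png",cv2.resize(a,None,fx=8,fy=8,interpolation=cv2.INTER_CUBIC))
E
```

```text
14.9167 [0.60032775 0.11037547 0.09106645] [0.97408948 1.7983937  1.61545686] [-0.0017222  -0.08083739  0.05506645]
```

View pics/s15z.png

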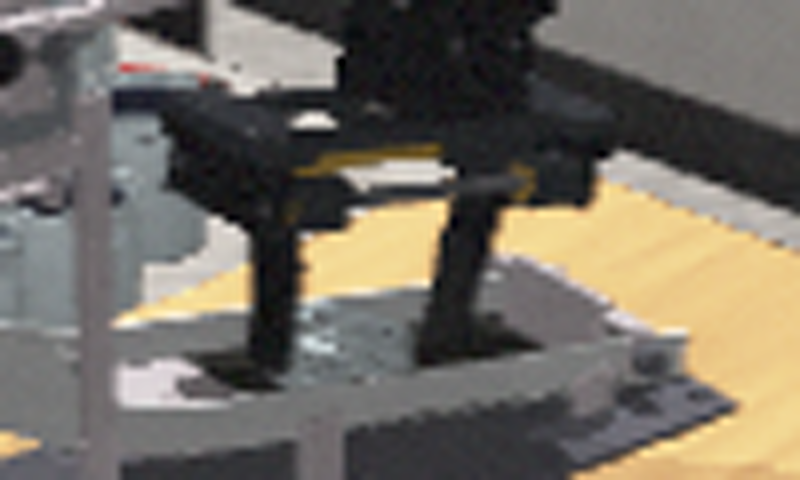

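{"fn": "move_arm", "kwargs": {
  "increments": [0, 0, 0, 0, -0.004, 0, 0.087, 0, 0, 0, 0, -0.008, 0, 0.087, 0, 0, 0, 0, -0.012, 0, 0.087, 0, 0, 0, 0, -0.016, 0, 0.087, 0, 0, 0, 0, -0.02, 0, 0.087, 0, 0, 0, 0, -0.024, 0, 0.087, 0, 0, 0, 0, -0.028, 0, 0.087, 0, 0, 0, 0, -0.031, 0, 0.087, 0, 0, 0, 0, -0.031, 0, 0.087, 0, 0, 0, 0, -0.027, 0, 0.087, 0, 0, 0, 0, -0.024, 0, 0.087, 0, 0, 0, -0.02, -0.024, 0, 0.087]
}}

```text
time_s: 16.02
tcp_pos: [0.594, 0.0843, 0.1029]
ee_rot: [[0.016, 0.137, 0.99], [0.171, 0.976, -0.138], [-0.985, 0.171, -0.008]]
wrist_force: [-0.1, 0.5, -0.2]
gripper_width: 1.002
```

```bash
python3 look.py 16; python3 - <<'E'
import cv2
a=cv2.imread("pics/scene16_raw.png")[165:225,230:330];cv2.imwrite("pics/s16z.png",cv2.resize(a,None,fx=8,fy=8,interpolation=cv2.INTER_CUBIC))
E
```

```text
16.0167 [0.59395804 0.0842791  0.10291743] [-0.10783648  0.51700899 -0.18557736] [-0.004426   -0.10756347  0.06691743]
```

View pics/s16z.png

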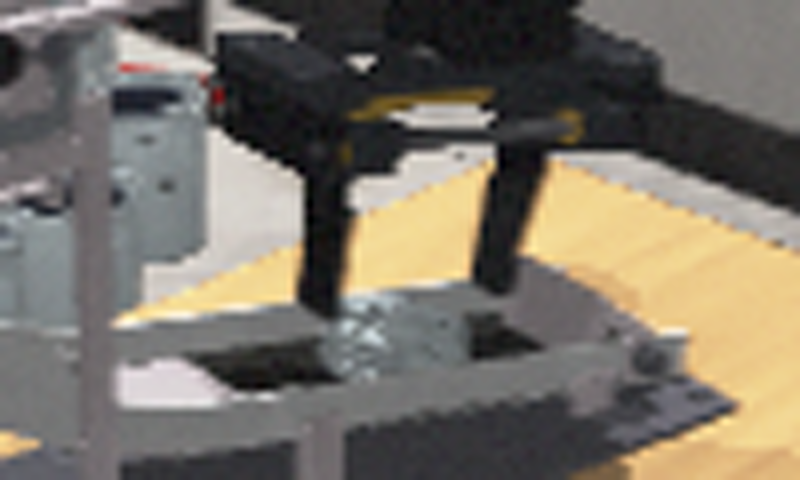

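{"fn": "move_arm", "kwargs": {
  "increments": [0, 0, 0, -0.02, 0, 0, 0.087, 0, 0, 0, -0.035, 0.01, 0.001, 0.06, 0, 0, 0, -0.035, 0.03, 0.001, 0.03, 0, 0, 0, -0.035, 0.05, 0.001, 0, 0, 0, 0, -0.035, 0.066, 0.001, 0, 0, 0, 0, -0.035, 0.066, 0.001, 0, 0, 0, 0, -0.02, 0.066, 0.001, 0, 0, 0, 0, -0.005, 0.066, 0.001, 0, 0, 0, 0, 0.01, 0.066, 0.001, 0, 0, 0, 0, 0.018, 0.066, 0.001, 0, 0, 0, 0, 0.021, 0.066, 0.001, 0, 0, 0, 0, 0.021, 0.066, 0.001, 0]
}}

```text
time_s: 17.12
tcp_pos: [0.6065, 0.1514, 0.0963]
ee_rot: [[0.022, 0.136, 0.99], [0.171, 0.976, -0.138], [-0.985, 0.173, -0.002]]
wrist_force: [-0.5, -0.8, -0.4]
gripper_width: 0.243
```

```bash
python3 look.py 17; python3 - <<'E'
import cv2
a=cv2.imread("pics/scene17_raw.png")[165:225,230:330];cv2.imwrite("pics/s17z.png",cv2.resize(a,None,fx=8,fy=8,interpolation=cv2.INTER_CUBIC))
E
```

```text
17.1167 [0.6065284  0.15137483 0.09633652] [-0.4992287  -0.84880992 -0.44496984] [-0.00124448 -0.03937455  0.06033652]
```

View pics/s17z.png

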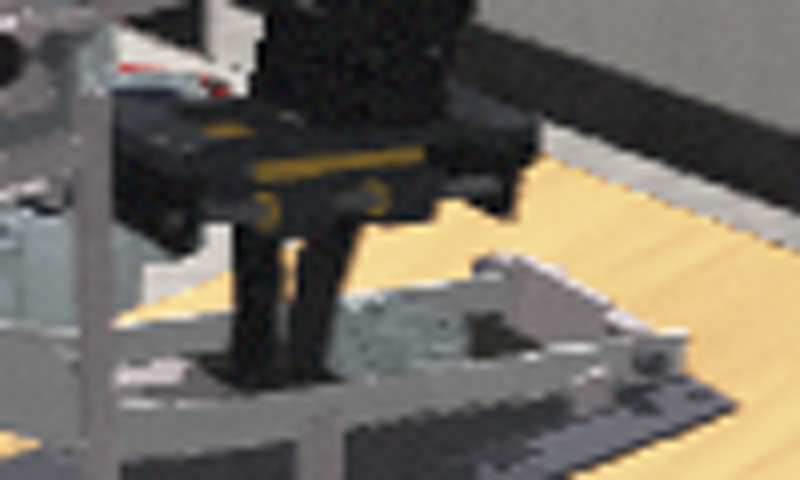

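View pics/top17.png

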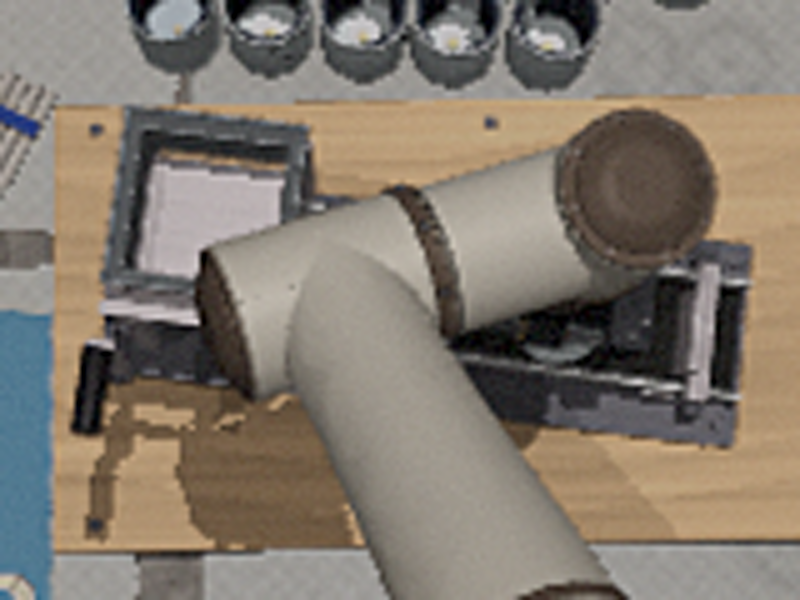

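{"fn": "move_arm", "kwargs": {
  "increments": [0, 0, 0, 0, 0, 0, 0, 0, 0, 0, 0, -0.002, 0, 0, 0, 0, 0, 0, -0.005, 0, 0, 0, 0, 0, 0, -0.009, 0, 0, 0, 0, 0, 0, -0.013, 0, 0, 0, 0, 0, 0, -0.017, 0, 0, 0, 0, 0, 0, -0.022, 0, 0, 0, 0, 0, 0, -0.028, 0, 0, 0, 0, 0, 0, -0.034, 0, 0, 0, 0, 0, 0, -0.04, 0, 0, 0, 0, 0, 0, -0.046, 0, 0, 0, 0, 0, 0, -0.052, 0, 0]
}}

```text
time_s: 18.22
tcp_pos: [0.5999, 0.1004, 0.0883]
ee_rot: [[0.024, 0.136, 0.99], [0.172, 0.975, -0.138], [-0.985, 0.174, 0.0]]
wrist_force: [0.5, 2.7, -0.3]
gripper_width: 0.004
```

```bash
python3 look.py 18; python3 - <<'E'
import cv2
a=cv2.imread("pics/scene18_raw.png")[165:225,230:330];cv2.imwrite("pics/s18z.png",cv2.resize(a,None,fx=8,fy=8,interpolation=cv2.INTER_CUBIC))
E
```

```text
18.2167 [0.59989071 0.100407   0.08825624] [ 0.45720255  2.69443903 -0.25351284] [-0.00077805 -0.09077067  0.05225624]
```

View pics/s18z.png

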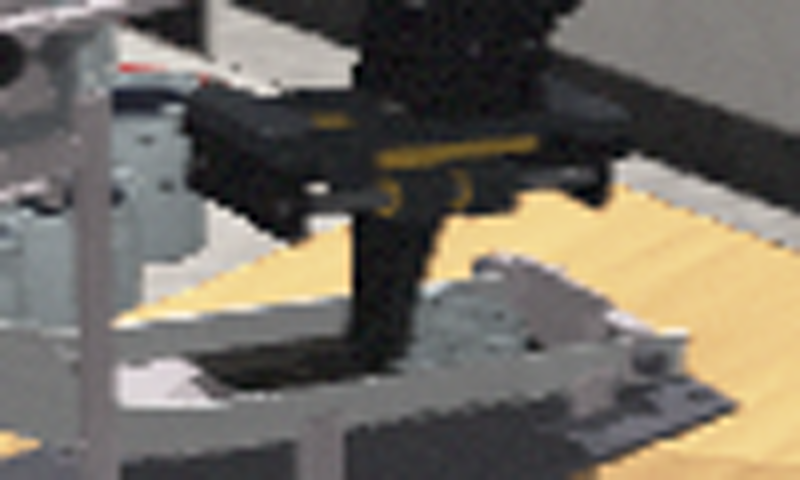

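{"fn": "move_arm", "kwargs": {
  "increments": [0, 0, 0, 0, -0.003, 0, 0, 0, 0, 0, 0, -0.006, 0, 0, 0, 0, 0, 0, -0.009, 0, 0, 0, 0, 0, 0, -0.012, 0, 0, 0, 0, 0, 0, -0.015, 0, 0, 0, 0, 0, 0, -0.018, 0, 0, 0, 0, 0, 0, -0.02, 0, 0, 0, 0, 0, 0, -0.022, 0, 0, 0, 0, 0, 0, -0.024, 0, 0]
}}

```text
time_s: 19.07
tcp_pos: [0.5966, 0.0773, 0.0841]
ee_rot: [[0.024, 0.136, 0.99], [0.172, 0.975, -0.138], [-0.985, 0.174, -0.0]]
wrist_force: [0.2, 1.0, 0.5]
gripper_width: 0.002
```

```bash
python3 look.py 19; python3 - <<'E'
import cv2
a=cv2.imread("pics/scene19_raw.png")[165:225,230:330];cv2.imwrite("pics/s19z.png",cv2.resize(a,None,fx=8,fy=8,interpolation=cv2.INTER_CUBIC))
a=cv2.imread("pics/top19_raw.png")[160:215,255:340];cv2.imwrite("pics/t19z.png",cv2.resize(a,None,fx=9,fy=9,interpolation=cv2.INTER_CUBIC))
E
```

```text
19.0667 [0.5965679  0.07734529 0.08405679] [0.22452545 0.97602656 0.50199021] [-0.00088336 -0.1140703   0.04805679]
```

View pics/s19z.png

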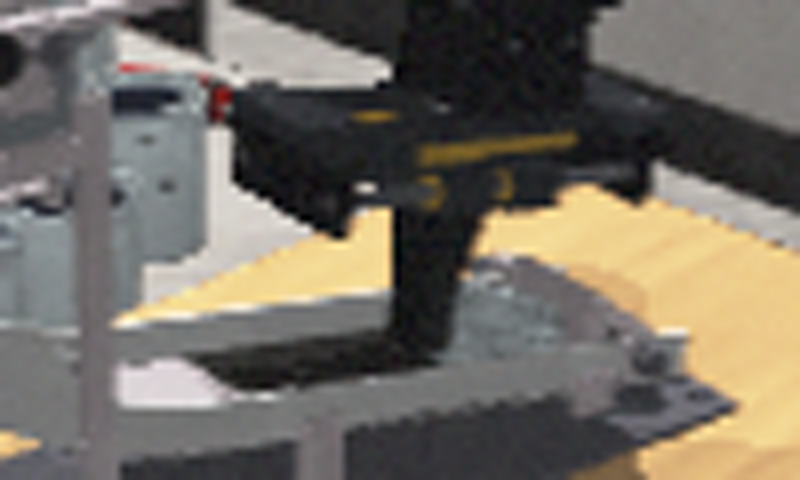

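View pics/t19z.png

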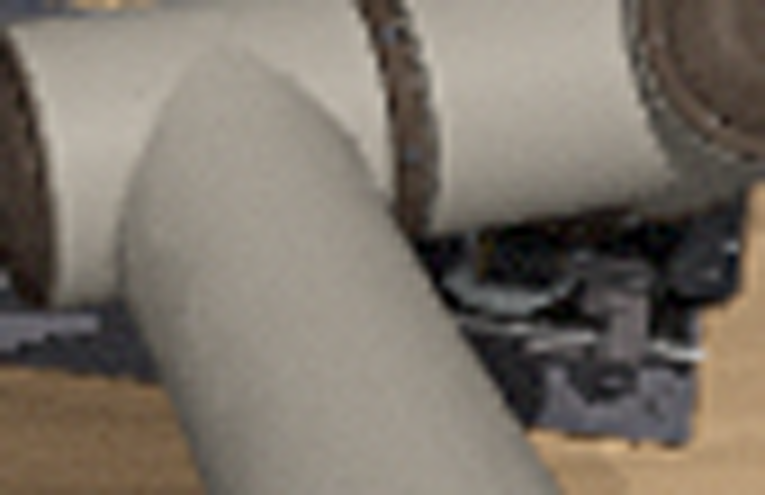

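{"fn": "move_arm", "kwargs": {
  "increments": [0, 0, 0, 0, -0.0015, 0, 0, 0, 0, 0, 0, -0.003, 0, 0, 0, 0, 0, 0, -0.0045, 0, 0, 0, 0, 0, 0, -0.006, 0, 0, 0, 0, 0, 0, -0.0075, 0, 0, 0, 0, 0, 0, -0.009, 0, 0]
}}

```text
time_s: 19.67
tcp_pos: [0.5966, 0.0702, 0.0833]
ee_rot: [[0.027, 0.136, 0.99], [0.174, 0.975, -0.138], [-0.984, 0.177, 0.003]]
wrist_force: [1.2, 9.0, 3.2]
gripper_width: 0.006
```

{"fn": "move_arm", "kwargs": {
  "increments": [0, 0, 0, 0, -0.001, 0, 0, 0, 0, 0, 0, -0.002, 0, 0, 0, 0, 0, 0, -0.002, 0, 0]
}}

```text
time_s: 19.92
tcp_pos: [0.5975, 0.0698, 0.0838]
ee_rot: [[0.03, 0.135, 0.99], [0.176, 0.975, -0.138], [-0.984, 0.179, 0.006]]
wrist_force: [1.6, 10.2, 1.9]
gripper_width: 0.001
```

```bash
cat > z.py <<'E'
import cv2,sys
t=sys.argv[1]
a=cv2.imread(f"pics/scene{t}_raw.png")[165:225,230:330];cv2.imwrite(f"pics/s{t}z.png",cv2.resize(a,None,fx=8,fy=8,interpolation=cv2.INTER_CUBIC))
a=cv2.imread(f"pics/top{t}_raw.png")[160:215,255:340];cv2.imwrite(f"pics/t{t}z.png",cv2.resize(a,None,fx=9,fy=9,interpolation=cv2.INTER_CUBIC))
E
python3 look.py 20; python3 z.py 20
```

```text
19.9167 [0.59748936 0.06978822 0.08383811] [ 1.58834662 10.2157025   1.92720484] [ 0.00107318 -0.12142763  0.04783811]
```

View pics/t20z.png

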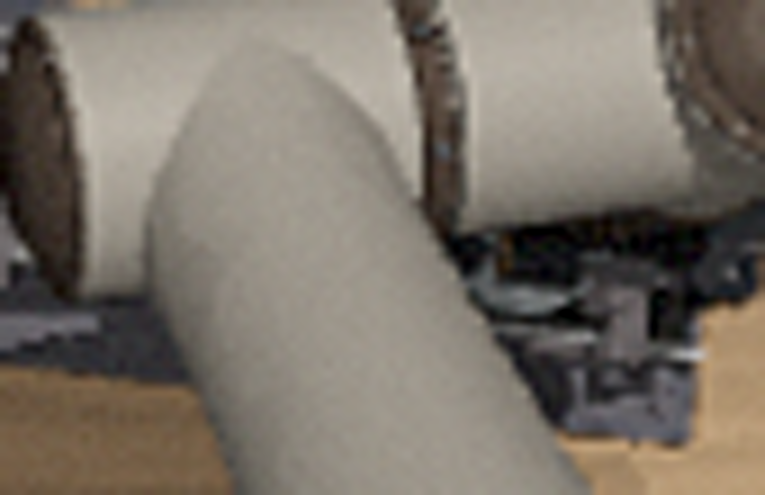

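View pics/s20z.png

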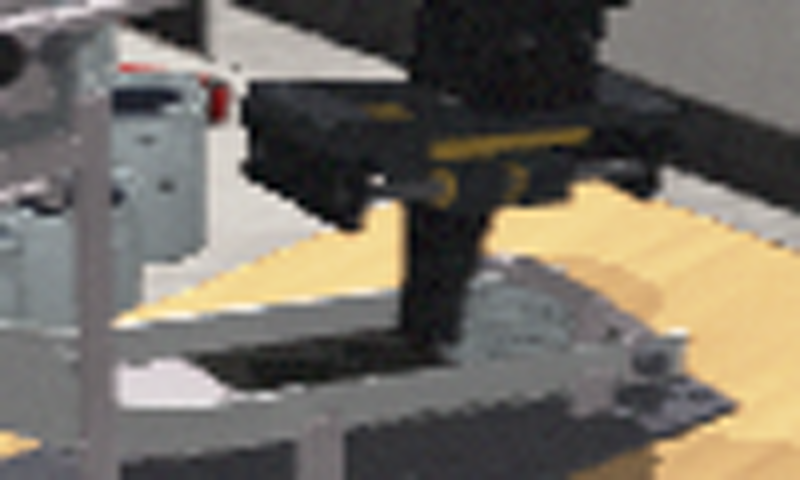

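{"fn": "move_arm", "kwargs": {
  "increments": [0, 0, 0, 0, 0.002, 0, 0, 0, 0, 0, 0, 0.008, 0, 0, 0, 0, 0, 0, 0.02, 0, 0, 0, 0, 0, -0.02, 0.022, 0, 0, 0, 0, 0, -0.05, 0.022, 0, 0, 0, 0, 0, -0.09, 0.01, -0.01, 0, 0, 0, 0, -0.13, 0, -0.02, 0, 0, 0, 0, -0.17, 0, -0.04, 0, 0, 0, 0, -0.2, -0.01, -0.07, 0, 0, 0, 0, -0.2, -0.03, -0.1, 0, 0, 0, 0, -0.2, -0.06, -0.13, 0, 0, 0, 0, -0.2, -0.09, -0.16, 0]
}}

```text
time_s: 21.02
tcp_pos: [0.4191, -0.0328, 0.2644]
ee_rot: [[0.025, 0.134, 0.991], [0.172, 0.976, -0.137], [-0.985, 0.174, 0.002]]
wrist_force: [0.3, -1.1, 0.6]
gripper_width: 0.007
```

```bash
python3 look.py 21; python3 z.py 21
```

```text
21.0167 [ 0.41910607 -0.03280613  0.26436553] [ 0.3134818  -1.10742632  0.60138724] [-0.16142802 -0.24767959  0.22836553]
```

View pics/top21_raw.png

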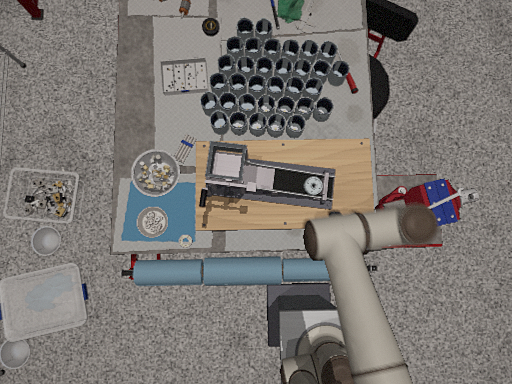

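View pics/s21z.png

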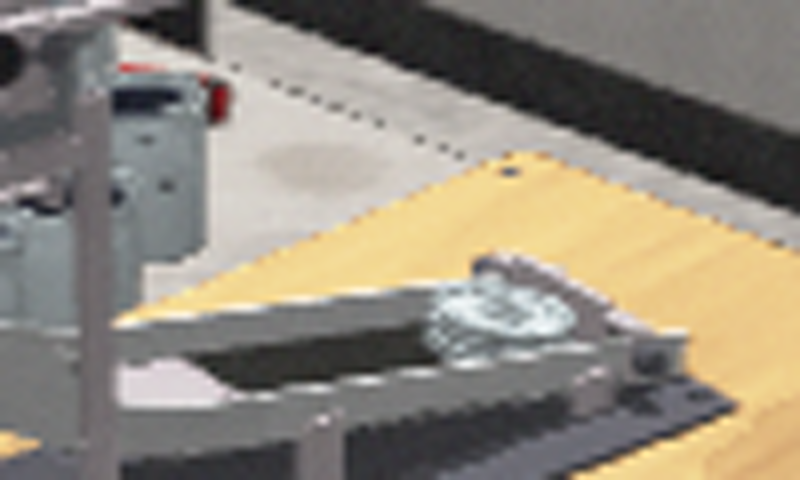

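View pics/t21z.png

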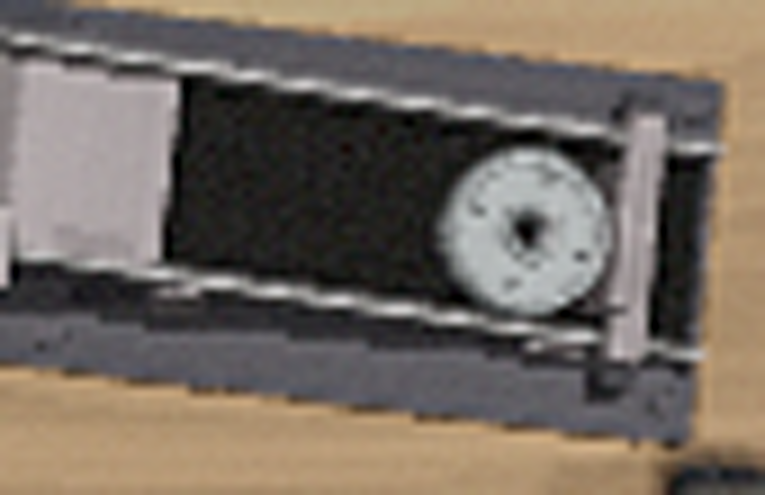

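```bash
python3 cmp.py 21; python3 - <<'E'
from h import *
T=lambda u,v:((u+.5)/9-.5+255,(v+.5)/9-.5+160)
S=lambda u,v:((u+.5)/8-.5+230,(v+.5)/8-.5+165)
p=tri(T(529,232),S(507,308));print(p,wh(p[0]))
E
```

```text
(array([0.58523269, 0.0312745 , 0.08447739]), np.float64(0.004031468161631178)) [-0.00574586 -0.16126522  0.04847739]
```

View pics/cmp21.png

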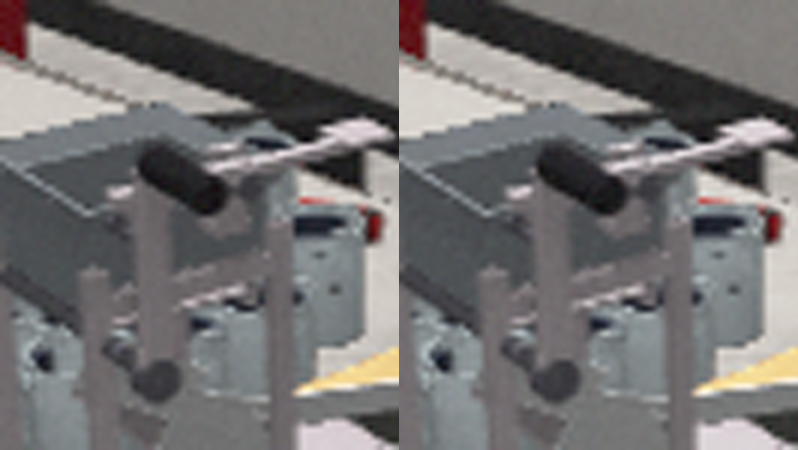

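```bash
python3 - <<'E'
from h import *
T=lambda u,v:((u+.5)/9-.5+255,(v+.5)/9-.5+160)
print("disc right top edge",wh(onz("top",T(610,234),.082)))
print("stop face top edge",wh(onz("top",T(622,234),.086)))
print("stop face foot",wh(onz("top",T(590,228),.053)))
print("disc left top edge",wh(onz("top",T(441,228),.0875)))
a=cv2.imread("pics/top21_raw.png");b=cv2.imread("pics/top4_raw.png")
for im in(b,a): print(im[186,315:332].mean(1).round().astype(int))
c=cv2.imread("pics/top21_raw.png")[172:202,300:332]
cv2.imwrite("pics/t21zz.png",cv2.resize(c,None,fx=18,fy=18,interpolation=cv2.INTER_CUBIC))
c=cv2.imread("pics/scene21_raw.png")[194:214,280:318]
cv2.imwrite("pics/s21zz.png",cv2.resize(c,None,fx=18,fy=18,interpolation=cv2.INTER_CUBIC))
E
```

```text
disc right top edge [-0.00091534 -0.1914978   0.046     ]
stop face top edge [-0.00112967 -0.19545649  0.05      ]
stop face foot [ 0.00614502 -0.1881742   0.017     ]
disc left top edge [-0.00749499 -0.1253426   0.0515    ]
[ 35  32  35  27  32  50  78  65 113 177 160 168 159  14  21  29  28]
[153 175 174 188 186 176 133 152  97 174 155 166 157  11  29  30  25]
```

View pics/t21zz.png

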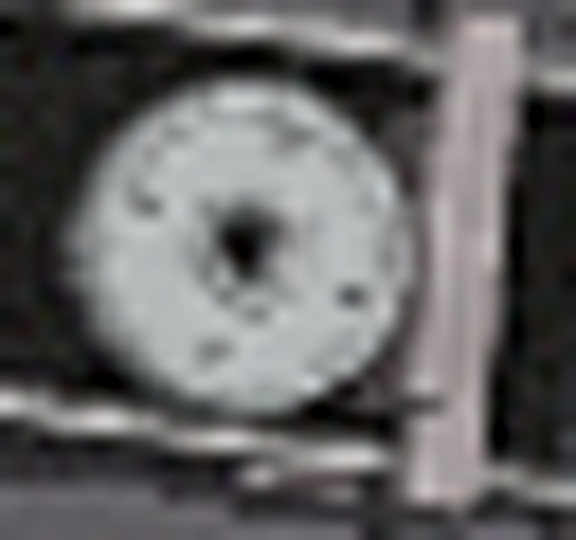

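View pics/s21zz.png

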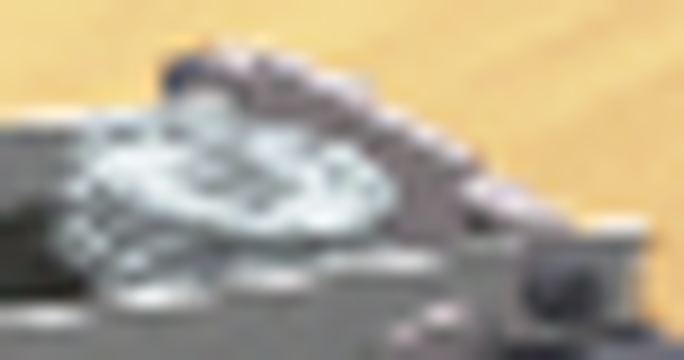

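{"fn": "move_arm", "kwargs": {
  "increments": [0, 0, 0, 0, 0.03, 0.03, 0, 0, 0, 0, 0, 0.055, 0.055, 0, 0, 0, 0, 0, 0.075, 0.085, 0, 0, 0, 0, 0, 0.095, 0.115, 0, 0, 0, 0, 0.02, 0.11, 0.14, 0, 0, 0, 0, 0.05, 0.115, 0.158, 0, 0, 0, 0, 0.085, 0.115, 0.158, 0, 0, 0, 0, 0.12, 0.115, 0.158, 0, 0, 0, 0, 0.155, 0.115, 0.158, 0, 0, 0, 0, 0.18, 0.115, 0.158, 0, 0, 0, 0, 0.195, 0.115, 0.158, 0, 0, 0, 0, 0.2, 0.113, 0.158, 0]
}}

```text
time_s: 22.12
tcp_pos: [0.5958, 0.0908, 0.0826]
ee_rot: [[0.017, 0.136, 0.991], [0.17, 0.976, -0.137], [-0.985, 0.171, -0.006]]
wrist_force: [0.1, -0.7, -0.7]
gripper_width: 0.004
```

```bash
python3 st.py
```

```text
22.1167 [0.59575139 0.09084831 0.0825552 ] [ 0.09453943 -0.73065464 -0.65266703] [-0.00355729 -0.10080952  0.0465552 ]
```

{"fn": "move_arm", "kwargs": {
  "increments": [0, 0, 0, 0, -0.003, 0, 0, 0, 0, 0, 0, -0.006, 0, 0, 0, 0, 0, 0, -0.009, 0, 0, 0, 0, 0, 0, -0.012, 0, 0, 0, 0, 0, 0, -0.014, 0, 0, 0, 0, 0, 0, -0.0155, 0, 0, 0, 0, 0, 0, -0.017, 0, 0, 0, 0, 0, 0, -0.018, 0, 0, 0, 0, 0, 0, -0.018, 0, 0]
}}

```text
time_s: 22.87
tcp_pos: [0.595, 0.0726, 0.0834]
ee_rot: [[0.024, 0.136, 0.99], [0.172, 0.975, -0.138], [-0.985, 0.174, 0.0]]
wrist_force: [0.2, 0.5, -0.5]
gripper_width: 0.004
```

{"fn": "move_arm", "kwargs": {
  "increments": [0, 0, 0, 0, -0.001, 0, 0, 0, 0, 0, 0, -0.002, 0, 0, 0, 0, 0, 0, -0.003, 0, 0, 0, 0, 0, 0, -0.003, 0, 0]
}}

```text
time_s: 23.2
tcp_pos: [0.5953, 0.071, 0.0831]
ee_rot: [[0.026, 0.135, 0.99], [0.173, 0.975, -0.138], [-0.985, 0.175, 0.002]]
wrist_force: [-0.4, 5.2, 1.5]
gripper_width: 0.004
```

```bash
python3 st.py
```

```text
23.2 [0.59526671 0.07097989 0.08314845] [-0.38958759  5.22571159  1.5495848 ] [-0.00129278 -0.12055441  0.04714845]
```

{"fn": "move_arm", "kwargs": {
  "increments": [0, 0, 0, 0, 0.001, 0, 0, 0, 0, 0, 0, 0.003, 0, 0, 0, 0, 0, 0, 0.01, 0, 0, 0, 0, 0, 0, 0.02, 0, 0, 0, 0, 0, -0.02, 0.022, 0, 0, 0, 0, 0, -0.05, 0.022, 0, 0, 0, 0, 0, -0.09, 0.01, -0.01, 0, 0, 0, 0, -0.13, 0, -0.02, 0, 0, 0, 0, -0.17, 0, -0.04, 0, 0, 0, 0, -0.2, -0.01, -0.07, 0, 0, 0, 0, -0.2, -0.03, -0.1, 0, 0, 0, 0, -0.2, -0.06, -0.13, 0]
}}

```text
time_s: 24.2
tcp_pos: [0.4534, -0.004, 0.2724]
ee_rot: [[0.03, 0.132, 0.991], [0.173, 0.976, -0.136], [-0.984, 0.175, 0.006]]
wrist_force: [0.8, -0.1, -1.2]
gripper_width: 0.007
```

{"fn": "move_arm", "kwargs": {
  "increments": [0, 0, 0, 0, -0.03, -0.03, 0, 0, 0, 0, 0, -0.04, -0.04, 0, 0, 0, 0, 0, -0.04, -0.04, 0, 0, 0, 0, 0, -0.04, -0.04, 0]
}}

```text
time_s: 24.53
tcp_pos: [0.4086, -0.0382, 0.263]
ee_rot: [[0.026, 0.136, 0.99], [0.172, 0.975, -0.139], [-0.985, 0.174, 0.002]]
wrist_force: [0.6, 1.1, 0.3]
gripper_width: 0.005
```

```bash
python3 look.py 22; python3 z.py 22;python3 cmp.py 22; python3 - <<'E'
import cv2,numpy as np
a=cv2.imread("pics/t22z.png");b=cv2.imread("pics/cmp22.png");c=cv2.resize(a,(798,574))
cv2.imwrite("pics/f22.png",c)
d=cv2.absdiff(cv2.imread("pics/top0.png"),cv2.imread("pics/top22_raw.png")).max(2)
for n,(x,y,w,h) in dict(bearing=(178,232,16,16),dish=(135,205,35,35),can=(348,228,25,22)).items(): print(n,(d[y:y+h,x:x+w]>60).sum())
E
```

```text
24.5333 [ 0.40858699 -0.03822947  0.26302235] [0.56557583 1.0656042  0.33142265] [-0.1710971  -0.254504    0.22702235]
bearing 0
dish 0
can 331
```

View pics/f22.png

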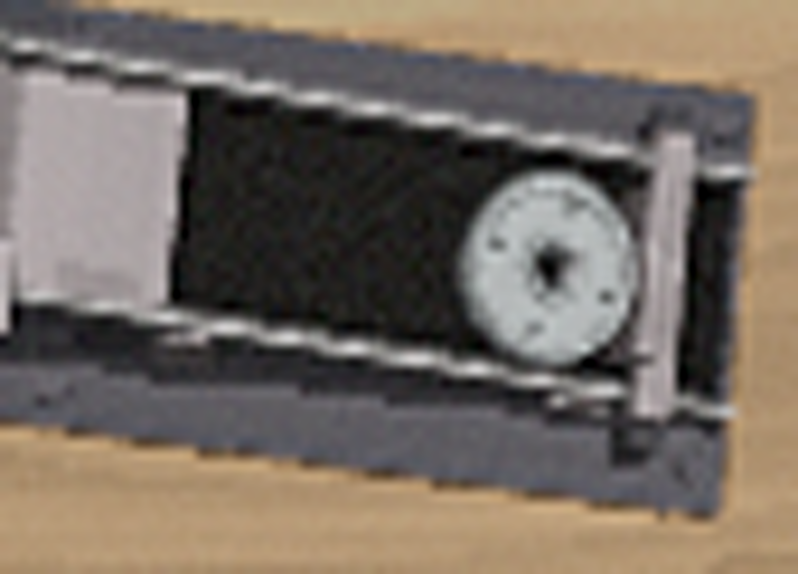

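View pics/scene22_raw.png

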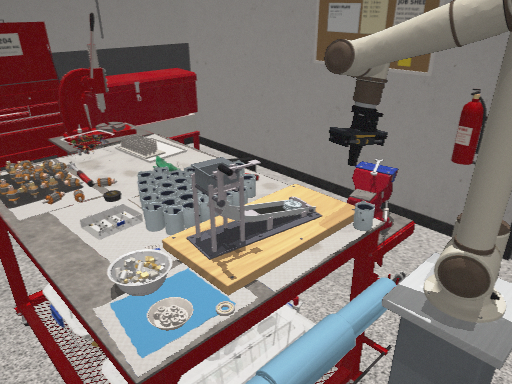

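```bash
python3 - <<'E'
import cv2
d=cv2.absdiff(cv2.imread("pics/scene0.png"),cv2.imread("pics/scene22_raw.png")).max(2)
print("can diff",(d[200:232,352:376]>60).sum())
from station import r
print(r.finish_job())
E
```

```text
can diff 0
the job is handed in; nothing more can be done
None
```

The stack is down the chute against the stop, the door is shut on its catch, and I handed the job in at about 24.6 s. I had no verdict back.

**What I did**
- I pressed the tab until the door fell open and the stack slid onto the chute.
- My first push on the lever slid over the handle without moving it. I repeated it lower, and the catch snapped in at about 1 N at the handle.
- I brought the stack down the chute in two stages. The first used the open fingers astride it, the second the closed fingers behind it.

**Last checks**
- **Door and lever:** the lever and tab look the same as in the first picture. The catch still held after I let go of the handle.
- **Stack at the stop:** two slow pushes stopped at the same place, with the fingertip position within 1 mm, at 10 N and then 5 N. The stack lies flat.
- **Gap at the stop:** the pictures alone suggested a gap of 1 to 4 mm, within my measuring error. I relied on the repeated hard contact instead.
- **Other parts:** the dish and bearing are unchanged in the top view. The motor can was hidden there by the arm, but it is unchanged in the scene view.

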